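Lock the sample crate and count out its corks

TASK

Stand every amber bottle upright in the crate's row, fill the places left over with blue-banded blocks, and drive the red wedge into the bay behind the steel keeper until the row is jammed tight. Only then, with the blue bowl standing under the cork dispenser's drop hole, turn the red paddle knob clockwise one click for each bottle, so that exactly one cork per bottle lies in the bowl and the knob rests on its click. Knock no bottle over, and leave the tasting glass where it is.

Things in the scene. Friction and masses are not known exactly. Their poses are not given: they have to be found in the camera images.
- crate: Fixed wooden crate, 84 (x) by 262 (y) by 75 mm high; floor 8 mm thick; origin: centre of its underside. Row channel along y: 68 mm wide inside, side walls 45 mm high, from the fixed end wall (inner face y = +119 mm) to the keeper's face (y = -80 mm with the keeper at 0): three places of 62 mm plus 13 mm slack. x points away from the robot, y to its left.
- keeper (a joint): Steel sliding keeper closing the row, 68 mm wide (x), top 70 mm up; 0 = backed off, positive (m) = pushed along the crate's +y onto the row, travel 30 mm, about 1.5 N friction. Its back slants 1:5 and is pushed by the wedge. With three places filled the row is tight at about 0.013 (0.0120 to 0.0165 when jammed).
- keeper_face (a point): Centre of the keeper's flat face that meets the row, 39.5 mm above the bench.
- bay_mouth (a point): Mouth of the wedge bay: a point on its floor (8 mm up) at the straight end wall's inner face (crate x = -42, y = -106 mm; the wall runs along x). The bay lies on the +y side of that wall, up to the keeper's back: 11 mm wide here with the keeper at 0, narrowing to +x, open at the top and both ends. A floor apron of the same height leads in: 90 mm long, 66 mm wide.
- wedge: Waxed red wedge lying flat, 150 long, 45 high, 0.22 kg. Origin: underside, mid-length. Thin tip at x = +75 (6 mm thick), tail at x = -75 (36 mm); flat side y = -12 (goes along the end wall), other side slopes 1:5. Dark grip block on the tail: x -75 to -30, y -10 to 20, top at 87 mm. Goes in tip first along the crate's +x; jams with its origin at about crate x = -19 mm; push 15-20 N.
- bottle1: Stubby amber bottle with paper label: body 62 mm across to 85 mm up, shoulder from 85 to 118 mm, straight neck 26 mm across from 118 to 165 mm, about 0.42 kg. Origin: centre of its underside; z up. One to three bottles are present; an absent one reads None from the start.
- bottle2: Stubby amber bottle with paper label: body 62 mm across to 85 mm up, shoulder from 85 to 118 mm, straight neck 26 mm across from 118 to 165 mm, about 0.42 kg. Origin: centre of its underside; z up. One to three bottles are present; an absent one reads None from the start.
- bottle3: Stubby amber bottle with paper label: body 62 mm across to 85 mm up, shoulder from 85 to 118 mm, straight neck 26 mm across from 118 to 165 mm, about 0.42 kg. Origin: centre of its underside; z up. One to three bottles are present; an absent one reads None from the start.
- spacer1: Plywood filler block with a blue band, 56 (x) by 62 (y) by 92 mm high, 0.22 kg; takes exactly one bottle's place in the row with its y axis along the crate's y. Origin: centre of its underside. Blocks that are not needed stay on the bench.
- spacer2: Plywood filler block with a blue band, 56 (x) by 62 (y) by 92 mm high, 0.22 kg; takes exactly one bottle's place in the row with its y axis along the crate's y. Origin: centre of its underside. Blocks that are not needed stay on the bench.
- dispenser: Fixed green cork dispenser: an open six-pocket carousel 142 mm across, its floor 85 mm above the bench (underside 79 mm), rim 117 mm, five pockets loaded, the one over the drop hole empty; a shut-off reserve ramp with fixed corks behind (+x, to x = 190 mm) and a support block under it from x = 32 mm backwards. Origin: on the bench under the carousel's vertical axis; the front is -x.
- spout (a point): Centre of the drop hole in the carousel's floor, 46 mm in front (-x) of the axis, 79 mm above the bench: corks fall straight down from here; a bowl must stand under it.
- knob (a joint): Red paddle knob on the carousel's vertical axis, starts at 0; positive (rad) = clockwise seen from above. A click every 60 degrees (1.047 rad): light detents (about 0.17 N m) pull it to the nearest click when let go. Each clockwise click drops one cork; backwards it stops at -0.3.
- knob_grip (a point): Centre of the paddle bar: 78 long by 16 thick, from 158 to 194 mm above the bench; this point 178 mm above it. The bar lies along this point's x axis (along the dispenser's x at 0, and turns with the knob).
- bowl: Blue catch bowl, 132 mm across the rim, 90 mm at the foot, 50 mm high, 0.22 kg, with an upright handle fin on its -x side: fin x -118 to -74, 12 mm thick (y), 26 to 62 mm high. Origin: centre of the underside.
- glass: Tulip tasting glass, 80 mm across, 150 mm high; bystander. Origin: centre of the foot.
- cork1_center (a point): Cork ball stopper, 36 mm across, 12 g; this point is its centre. Corks leave the dispenser in the order 1, 2, 3, ..: cork 1 waits one click before the drop hole.
- cork2_center (a point): Cork ball stopper, 36 mm across, 12 g; this point is its centre. Corks leave the dispenser in the order 1, 2, 3, ..: cork 1 waits one click before the drop hole.
- cork3_center (a point): Cork ball stopper, 36 mm across, 12 g; this point is its centre. Corks leave the dispenser in the order 1, 2, 3, ..: cork 1 waits one click before the drop hole.
- cork4_center (a point): Cork ball stopper, 36 mm across, 12 g; this point is its centre. Corks leave the dispenser in the order 1, 2, 3, ..: cork 1 waits one click before the drop hole.
- cork5_center (a point): Cork ball stopper, 36 mm across, 12 g; this point is its centre. Corks leave the dispenser in the order 1, 2, 3, ..: cork 1 waits one click before the drop hole.

How it is judged:
On the way, in this order (a step that is already met when the one before it is completed fails the run):
1. every bottle stands in the crate's row, blocks fill its other places, and the wedge has jammed the row tight, with no cork dispensed yet (x of bottle1 in the frame of crate between -0.012 and 0.012 m and y of bottle1 in the frame of crate between -0.055 and 0.095 m and z of each of bottle1, bottle2, bottle3, wedge in the frame of crate below 0.02 m and angle between each of bottle1, bottle2, bottle3's own z axis and vertical below 0.1 rad and x of bottle2 in the frame of crate between -0.012 and 0.012 m and y of bottle2 in the frame of crate between -0.055 and 0.095 m and x of bottle3 in the frame of crate between -0.012 and 0.012 m and y of bottle3 in the frame of crate between -0.055 and 0.095 m and value of joint keeper between 0.012 and 0.0165 m and x of wedge in the frame of crate between -0.028 and 0.01 m and y of wedge in the frame of crate between -0.104 and -0.084 m and z of wedge in the frame of crate above 0.003 m and angle between the x axis of wedge and the x axis of crate, either way round below 0.12 rad and ((not (height (world z) of bottle1 below -9 m and height (world z) of spout above 0 m) and not (height (world z) of bottle2 below -9 m and height (world z) of spout above 0 m) and not (height (world z) of bottle3 below -9 m and height (world z) of spout above 0 m)) or (x of spacer1 in the frame of crate between -0.015 and 0.015 m and y of spacer1 in the frame of crate between -0.055 and 0.095 m and z of spacer1 in the frame of crate below 0.02 m and angle between the y axis of spacer1 and the y axis of crate, either way round below 0.12 rad) or (x of spacer2 in the frame of crate between -0.015 and 0.015 m and y of spacer2 in the frame of crate between -0.055 and 0.095 m and z of spacer2 in the frame of crate below 0.02 m and angle between the y axis of spacer2 and the y axis of crate, either way round below 0.12 rad)) and ((not (height (world z) of bottle1 below -9 m and height (world z) of spout above 0 m) and not (height (world z) of bottle2 below -9 m and height (world z) of spout above 0 m)) or (not (height (world z) of bottle1 below -9 m and height (world z) of spout above 0 m) and not (height (world z) of bottle3 below -9 m and height (world z) of spout above 0 m)) or (not (height (world z) of bottle2 below -9 m and height (world z) of spout above 0 m) and not (height (world z) of bottle3 below -9 m and height (world z) of spout above 0 m)) or (x of spacer1 in the frame of crate between -0.015 and 0.015 m and y of spacer1 in the frame of crate between -0.055 and 0.095 m and z of each of spacer1, spacer2 in the frame of crate below 0.02 m and angle between the y axis of each of spacer1, spacer2 and the y axis of crate, either way round below 0.12 rad and x of spacer2 in the frame of crate between -0.015 and 0.015 m and y of spacer2 in the frame of crate between -0.055 and 0.095 m)) and value of joint knob below 0.3 rad), for 0.3 s.
2. one click per bottle: as many corks as bottles lie in the bowl (((not (height (world z) of bottle1 below -9 m and height (world z) of spout above 0 m) and not (height (world z) of bottle2 below -9 m and height (world z) of spout above 0 m) and not (height (world z) of bottle3 below -9 m and height (world z) of spout above 0 m) and value of joint knob between 2.8916 and 3.3916 rad) or (not (height (world z) of bottle1 below -9 m and height (world z) of spout above 0 m) and height (world z) of each of bottle2, bottle3 below -9 m and value of joint knob between 0.7972 and 1.2972 rad) or (height (world z) of bottle1 below -9 m and not (height (world z) of bottle2 below -9 m and height (world z) of spout above 0 m) and not (height (world z) of bottle3 below -9 m and height (world z) of spout above 0 m) and value of joint knob between 1.8444 and 2.3444 rad) or (not (height (world z) of bottle2 below -9 m and height (world z) of spout above 0 m) and height (world z) of each of bottle1, bottle3 below -9 m and value of joint knob between 0.7972 and 1.2972 rad) or (height (world z) of bottle2 below -9 m and not (height (world z) of bottle1 below -9 m and height (world z) of spout above 0 m) and not (height (world z) of bottle3 below -9 m and height (world z) of spout above 0 m) and value of joint knob between 1.8444 and 2.3444 rad) or (not (height (world z) of bottle3 below -9 m and height (world z) of spout above 0 m) and height (world z) of each of bottle1, bottle2 below -9 m and value of joint knob between 0.7972 and 1.2972 rad) or (height (world z) of bottle3 below -9 m and not (height (world z) of bottle1 below -9 m and height (world z) of spout above 0 m) and not (height (world z) of bottle2 below -9 m and height (world z) of spout above 0 m) and value of joint knob between 1.8444 and 2.3444 rad)) and horizontal distance between cork1_center and bowl below 0.06 m and z of cork1_center in the frame of bowl between 0.005 and 0.06 m and height (world z) of each of cork4_center, cork5_center above 0.085 m and ((horizontal distance between cork2_center and bowl below 0.06 m and z of cork2_center in the frame of bowl between 0.005 and 0.06 m and value of joint knob above 1.5944 rad) or (height (world z) of cork2_center above 0.085 m and value of joint knob below 1.5944 rad)) and ((horizontal distance between cork3_center and bowl below 0.06 m and z of cork3_center in the frame of bowl between 0.005 and 0.06 m and value of joint knob above 2.6416 rad) or (height (world z) of cork3_center above 0.085 m and value of joint knob below 2.6416 rad))), for 0.3 s.
At the end, for the whole second after the job is handed in: Bottles upright in the row, its other places filled with blocks; wedge in its bay, driven to crate x over -0.028 m, keeper at 0.0120 to 0.0165 m (play under 1 mm); knob within 0.25 rad of one click per bottle; that many corks (first ones) in the bowl, the rest still in the dispenser; all at rest (all of step 2 and x of bottle1 in the frame of crate between -0.012 and 0.012 m and y of bottle1 in the frame of crate between -0.055 and 0.095 m and z of each of bottle1, bottle2, bottle3, wedge in the frame of crate below 0.02 m and angle between each of bottle1, bottle2, bottle3's own z axis and vertical below 0.1 rad and x of bottle2 in the frame of crate between -0.012 and 0.012 m and y of bottle2 in the frame of crate between -0.055 and 0.095 m and x of bottle3 in the frame of crate between -0.012 and 0.012 m and y of bottle3 in the frame of crate between -0.055 and 0.095 m and value of joint keeper between 0.012 and 0.0165 m and x of wedge in the frame of crate between -0.028 and 0.01 m and y of wedge in the frame of crate between -0.104 and -0.084 m and z of wedge in the frame of crate above 0.003 m and angle between the x axis of wedge and the x axis of crate, either way round below 0.12 rad and ((not (height (world z) of bottle1 below -9 m and height (world z) of spout above 0 m) and not (height (world z) of bottle2 below -9 m and height (world z) of spout above 0 m) and not (height (world z) of bottle3 below -9 m and height (world z) of spout above 0 m)) or (x of spacer1 in the frame of crate between -0.015 and 0.015 m and y of spacer1 in the frame of crate between -0.055 and 0.095 m and z of spacer1 in the frame of crate below 0.02 m and angle between the y axis of spacer1 and the y axis of crate, either way round below 0.12 rad) or (x of spacer2 in the frame of crate between -0.015 and 0.015 m and y of spacer2 in the frame of crate between -0.055 and 0.095 m and z of spacer2 in the frame of crate below 0.02 m and angle between the y axis of spacer2 and the y axis of crate, either way round below 0.12 rad)) and ((not (height (world z) of bottle1 below -9 m and height (world z) of spout above 0 m) and not (height (world z) of bottle2 below -9 m and height (world z) of spout above 0 m)) or (not (height (world z) of bottle1 below -9 m and height (world z) of spout above 0 m) and not (height (world z) of bottle3 below -9 m and height (world z) of spout above 0 m)) or (not (height (world z) of bottle2 below -9 m and height (world z) of spout above 0 m) and not (height (world z) of bottle3 below -9 m and height (world z) of spout above 0 m)) or (x of spacer1 in the frame of crate between -0.015 and 0.015 m and y of spacer1 in the frame of crate between -0.055 and 0.095 m and z of each of spacer1, spacer2 in the frame of crate below 0.02 m and angle between the y axis of each of spacer1, spacer2 and the y axis of crate, either way round below 0.12 rad and x of spacer2 in the frame of crate between -0.015 and 0.015 m and y of spacer2 in the frame of crate between -0.055 and 0.095 m)) and linear speed of each of bottle1, bottle2, bottle3, wedge, bowl below 0.03 m/s); the robot touches nothing.
It fails at once if a bottle is knocked over (angle between any of bottle1, bottle2, bottle3's own z axis and vertical above 0.9 rad).
It fails at once if the tasting glass is moved by more than 4 cm (distance of glass from where it was at the start of the episode above 0.04 m).
Of bottle1, bottle2, bottle3 only 1 to 3 are there at a start; the rules pass over those that are not, and their reading is None.
At some moment in a run one of spacer1, spacer2, bowl may be knocked a few centimetres aside while the robot is not near it.
It also fails if it takes over 210 s, if anything falls off the work surface, if the arm or the gripper's body presses on something with over 40 N, if the wrist force passes 120 N, or if a joint passes its speed limit or range.

ROBOT

A 6-joint arm with a two-finger parallel gripper is mounted at the origin on the work surface. World frame = base frame: x ahead of the robot, y to its left, z up, the work surface at z = 0. Lengths are in m, angles in rad, forces in N, time in s.
With the tool pointing down it reaches from about 0.25 to 0.775 m from the base axis. Payload 4 kg.
Tool frame: the origin (TCP) lies at the centre of the arm's flange, where the gripper is bolted on; the fingertips stand 199 mm ahead of it and the grasp point (between the pads) lies 180 mm ahead of it (robot.tcp_to_tips is the z of the fingertips in the tool frame, in m); z points along the fingers, y is the line along which they close (so a half turn about z gives the same grasp; the last joint's range is limited). The gripper opens to 94 mm and grips with 3 to 60 N. Pads are 16 mm wide; open, the fingers measure 119 mm over their backs; the gripper's body (75 mm by 177 mm) begins 78 mm behind the grasp point.
Start: joints at [-1.338, 0.087, 1.371, -0, 1.684, -0.103], TCP at [0.181, -0.519, 0.405] pointing down, gripper open.
Joint ranges: [-3.1, 3.1], [-0.76, 2.03], [0.27, 2.55], [-1.08, 4.22], [0.17, 2.65], [-2.57, 2.57]. Speed limits (rad/s): [2.79, 2.79, 3.14, 3.14, 3.14, 3.14].

INTERFACE

Orientations are given as [roll, pitch, yaw] about the fixed x, y, z axes, in that order (R = Rz(yaw) Ry(pitch) Rx(roll)).
In Python, from bench import robot gives the robot as it stands.
- The arm moves only by the tool play_rows, never from a script. Its arguments are lists of equal length, an entry for each row: "translation": the shift along the tool's x, y, z scaled (see below), a list of three; "twist": the turn, a rotation vector about the tool's x, y, z scaled (see below), a list of three; "gripper": the opening, from -1 (shut) to 1 (fully open). A call has 1 to 8 rows; each row shifts and turns the commanded pose from where the row before left it, along the tool's axes as they then stand; what a row does not reach is not made up. The controller multiplies each number of a shift by 0.04 m and each number of a turn by 0.1 rad. A row lasts 1/10 s, in which the tool goes at most 50 mm and 8.59 degrees, less where a joint would pass 70% of its speed; a pose out of reach is approached as far as the arm can. A call with a number of a shift or a turn outside -1 to 1 is refused whole. A call with a gripper value outside its range is refused whole. The fingers move at their own pace and stop on an object; the grip force is fixed at half the most. Time passes only in rows, so rows that do not move let the fingers close. It gives the time, the measured TCP pose, the force, the opening and the grip force at its end, in the units of the state.
- robot.get_obs(): the state, without advancing time (a new reading comes with each control period).
- robot.snapshot(name): name is "side" or "top" or "wrist"; returns the picture (420x560x3 uint8, red, green, blue); there is no depth.
- robot.camera_model(name): a dict with "camera_matrix" (3x3 intrinsics, pixels), "rvec" (rotation vector, rad) and "tvec" (3), from world to camera coordinates, as OpenCV has them. Camera axes: x right, y down, z forward; pixel columns grow to the right and rows downward; lengths in m; the calibration is good to about 2 mm. A picture is of the moment at which its call begins: read the wrist's pose just before it. camera_model takes no time and is no camera call; for the wrist camera it gives the pose at the moment of the call.
- robot.close_job(): hands the job in; it is judged then, once.
Trained networks look in the newest picture that a camera, given by its name, has taken for a name from the list of things; names that differ only in an ending like _2 or _b are one class to them, and where a whole thing is asked for, a point or a joint stands for the part that bears it (a point fixed in the world has none). Each returns a list of dicts, best first, with "score" (0 to 1); they miss things now and then, are a little off and sometimes report something else, mostly with a low value. They report only what shows in the picture. A call takes as long as a camera call.
- robot.recognise(name, camera): "centre" ([x, y, z] in m, in world coordinates, good to about 4 mm: the middle of the surface that is visible of it).
- robot.spot_point(name, camera): "centre" ([x, y, z] in m, in world coordinates, good to about 4 mm: a listed point, or the origin of a listed thing).
The state is a dict: "time": time; "joint_positions": joint angles; "qvel": joint speeds; "joint_torque": joint torques, N m; "tool_pos": TCP position; "ee_rot": TCP orientation; "wrist_force": force on the tool from outside, world axes, zero at the start; "wrist_torque": the same for the moment, N m; "width": finger opening in m; "finger_force": force on a finger pad.
Only numpy, scipy, OpenCV 4.12 (cv2) and the standard library are available. Lean on these libraries where they do the work, as an engineer would, in place of code of your own. Each camera call takes 0.05 s, during which the arm holds its last target. There are 200 camera calls.

## Working session

There is one attempt and no reset: what is moved stays moved. The work goes in short steps, Python scripts to look and compute and a tool call to move; the robot and the scene stay as the last step left them, time stands still between calls to the robot, and variables do not carry over. Pictures are saved under pics/ and viewed, at most 14 in all, crops included, and the job is handed in when it is done.

Besides the shell and the picture viewer there is one more tool, called after ">>>" by a JSON object that holds its "name" and its "arguments". play_rows: Moves the arm, as the interface text tells. Its arguments: {"type":"object","properties":{"translation":{"type":"array","items":{"type":"array","items":{"type":"number","minimum":-1,"maximum":1}}},"twist":{"type":"array","items":{"type":"array","items":{"type":"number","minimum":-1,"maximum":1}}},"gripper":{"type":"array","items":{"type":"number"}}},"required":["translation","twist","gripper"]}

```bash
ls; mkdir -p pics; cat > h.py <<'E'
import numpy as np, cv2
from bench import robot
from scipy.spatial.transform import Rotation as R
def snap(cam,fn=None):
    im=robot.snapshot(cam)
    if fn: cv2.imwrite('pics/'+fn,im[:,:,::-1])
    return im
def look(names,cam,n=2,f='spot'):
    for x in names:
        r=(robot.spot_point if f=='spot' else robot.recognise)(x,cam)
        print(cam,f,x,[(np.round(d['centre'],3).tolist(),round(d['score'],2)) for d in r[:n]])
E
python3 - <<'E'
from h import *
a=snap('top','t0.png');b=snap('side','s0.png')
cv2.imwrite('pics/w0.png',robot.snapshot('wrist')[:,:,::-1])
o=robot.get_obs();print(o)
look(['crate','keeper_face','bay_mouth','wedge','bottle1','spacer1','dispenser','spout','knob_grip','bowl','glass'],'top',3)
for c in('top','side'):
    m=robot.camera_model(c);Rm=cv2.Rodrigues(np.array(m['rvec']))[0];print(c,-Rm.T@np.array(m['tvec']).ravel())
E
```

```text
pics
{'time': 0.15, 'joint_positions': array([-1.33806626e+00,  8.77900005e-02,  1.37188092e+00,  3.59309554e-06,
        1.68358806e+00, -1.03130764e-01]), 'qvel': array([ 0.00091955, -0.00192224, -0.00447065, -0.00169296,  0.00098067,
       -0.00028143]), 'joint_torque': array([ 1.62892346e-03, -3.40643442e+01, -3.02792501e+01,  7.19334232e-02,
        3.05013335e-02, -1.13171320e-04]), 'tool_pos': array([ 0.1812317 , -0.51919831,  0.40378344]), 'ee_rot': array([-3.13993555e+00, -1.75097180e-04,  3.35861090e-01]), 'wrist_force': array([-0.71751835, -0.51990837, -0.18051913]), 'wrist_torque': array([-0.00099448,  0.01037484,  0.01538744]), 'finger_force': 0.0, 'width': 0.0936767933857639}
top spot crate [([0.643, 0.07, -0.0], 0.87), ([0.541, 0.345, 0.083], 0.73)]
top spot keeper_face [([0.638, -0.008, 0.037], 0.8)]
top spot bay_mouth [([0.594, -0.032, 0.007], 0.71)]
top spot wedge [([0.476, -0.169, -0.001], 0.59)]
top spot bottle1 [([0.57, -0.359, 0.0], 0.84), ([0.445, -0.314, -0.002], 0.82), ([0.655, -0.207, -0.0], 0.73)]
top spot spacer1 [([0.585, -0.252, 0.001], 0.91), ([0.444, -0.408, 0.0], 0.81), ([0.539, 0.341, 0.078], 0.7)]
top spot dispenser [([0.581, 0.369, 0.004], 0.78), ([0.584, 0.365, 0.178], 0.3)]
top spot spout [([0.541, 0.346, 0.084], 0.64)]
top spot knob_grip [([0.585, 0.367, 0.176], 0.79), ([0.473, -0.166, -0.001], 0.29)]
top spot bowl [([0.487, 0.156, 0.003], 0.9)]
top spot glass []
top [0.44222383 0.06196509 1.53752886]
side [0.27322483 1.16202556 1.10417524]
```

View pics/t0.png

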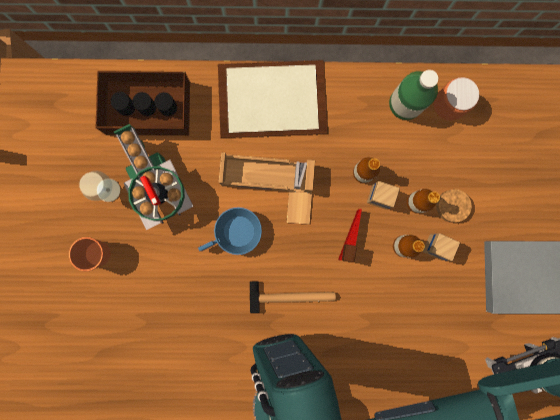

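View pics/s0.png

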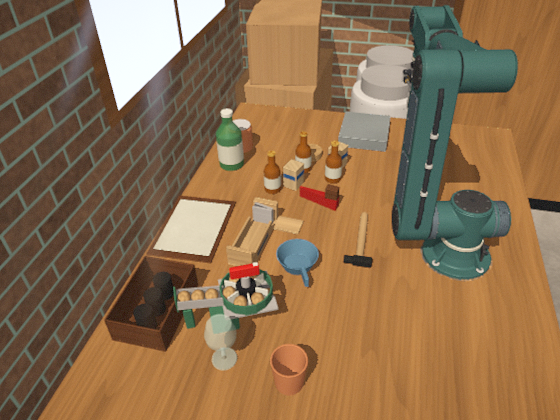

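>>> {"name": "play_rows", "arguments": {"translation": [[0,0,0],[0,0,0],[0,0,0],[0,0,0],[0,0,0],[0,0,0],[0,0,0],[0,0,0]], "twist": [[0,0,-1],[0,0,-1],[0,0,-1],[0,0,-1],[0,0,-1],[0,0,-1],[0,0,-1],[0,0,-1]], "gripper": [1,1,1,1,1,1,1,1]}}

```text
time: 1.5
tool_pos: [0.1812, -0.5193, 0.4047]
ee_rot: [3.142, 0.0, 1.14]
wrist_force: [-0.0, -0.6, 0.3]
width: 0.0943
finger_force: 0.0
```

>>> {"name": "play_rows", "arguments": {"translation": [[0,0,0],[0,0,0],[0,0,0],[0,0,0],[0.6,0.9,0],[0.8,0.9,0],[0.8,0.9,0],[0.8,0.9,0]], "twist": [[0,0,-1],[0,0,-1],[0,0,-1],[0,0,-0.7],[0,0,0],[0,0,0],[0,0,0],[0,0,0]], "gripper": [1,1,1,1,1,1,1,1]}}

```text
time: 2.3
tool_pos: [0.3338, -0.4077, 0.4048]
ee_rot: [3.141, 0.0, 1.505]
wrist_force: [0.8, -0.3, -0.3]
width: 0.0937
finger_force: 0.0
```

>>> {"name": "play_rows", "arguments": {"translation": [[0.8,0.8,0],[0.6,0.8,0],[0.4,0.6,0],[0,0,0]], "twist": [[0,0,0],[0,0,0],[0,0,0],[0,0,0]], "gripper": [1,1,1,1]}}

```text
time: 2.7
tool_pos: [0.4276, -0.3407, 0.4045]
ee_rot: [3.141, -0.001, 1.511]
wrist_force: [0.0, -0.5, -0.8]
width: 0.094
finger_force: 0.0
```

```bash
python3 - <<'E'
from h import *
snap('wrist','w1.png');snap('top')
look(['bottle1','spacer1','wedge'],'wrist',4)
look(['crate','keeper_face','bay_mouth','bottle1','wedge'],'top',3)
snap('side');look(['crate','keeper_face','bay_mouth','bottle1','wedge'],'side',3)
o=robot.get_obs();print(o['time'],o['tool_pos'],o['ee_rot'],o['wrist_force'])
m=robot.camera_model('wrist');Rm=cv2.Rodrigues(np.array(m['rvec']))[0];print(-Rm.T@np.array(m['tvec']).ravel(),Rm)
E
```

```text
wrist spot bottle1 [([0.658, -0.203, -0.002], 0.86), ([0.444, -0.315, 0.003], 0.82), ([0.567, -0.359, 0.001], 0.58)]
wrist spot spacer1 [([0.593, -0.25, 0.001], 0.82), ([0.44, -0.41, 0.004], 0.79)]
wrist spot wedge [([0.478, -0.165, -0.002], 0.6)]
top spot crate [([0.647, 0.072, -0.0], 0.93)]
top spot keeper_face [([0.642, -0.005, 0.038], 0.52)]
top spot bay_mouth [([0.596, -0.029, 0.009], 0.96), ([0.601, 0.528, 0.001], 0.71), ([0.585, 0.365, 0.178], 0.54)]
top spot bottle1 [([0.57, -0.358, 0.004], 0.91), ([0.655, -0.202, -0.002], 0.82), ([0.446, -0.316, 0.002], 0.64)]
top spot wedge [([0.473, -0.165, -0.0], 0.6)]
side spot crate [([0.651, 0.072, 0.001], 0.71), ([0.595, -0.032, 0.004], 0.4)]
side spot keeper_face [([0.641, -0.002, 0.045], 0.65), ([0.486, 0.156, 0.002], 0.39)]
side spot bay_mouth [([0.597, -0.032, 0.006], 0.86)]
side spot bottle1 [([0.44, -0.318, 0.001], 0.95), ([0.654, -0.201, 0.0], 0.94), ([0.575, -0.359, 0.0], 0.64)]
side spot wedge [([0.472, -0.169, 0.002], 0.57)]
3.5 [ 0.42516037 -0.3427943   0.40470586] [3.14156189e+00 1.03144859e-04 1.50567925e+00] [-0.06970138  0.38460486  0.50650118]
[ 0.4287988  -0.26675123  0.38435519] [[ 9.97909727e-01 -6.46230594e-02  1.92212776e-04]
 [-6.24980781e-02 -9.64330695e-01  2.57216449e-01]
 [-1.64367572e-02 -2.56690809e-01 -9.66353797e-01]]
```

View pics/w1.png

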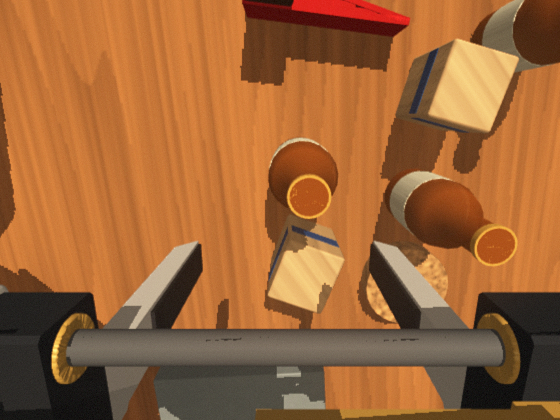

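>>> {"name": "play_rows", "arguments": {"translation": [[0.7,0.43,0],[0,0,0.7],[0,0,0.7],[0,0,0.6],[0,0,0],[0,0,0],[0,0,0],[0,0,0]], "twist": [[0,0,0],[0,0,0],[0,0,0],[0,0,0],[0,0,0],[0,0,0],[0,0,0],[0,0,0]], "gripper": [1,1,1,1,1,-1,-1,-1]}}

```text
time: 4.3
tool_pos: [0.4445, -0.3163, 0.3268]
ee_rot: [3.139, 0.002, 1.506]
wrist_force: [0.5, 0.4, -0.2]
width: 0.0735
finger_force: 0.0
```

>>> {"name": "play_rows", "arguments": {"translation": [[0,0,0],[0,0,0],[0,0,-0.2],[0,0,-0.8],[0,0,-0.8],[0,0,-0.8],[0,0,-0.4],[0,0,0]], "twist": [[0,0,0],[0,0,0],[0,0,0],[0,0,0],[0,0,0],[0,0,0],[0,0,0],[0,0,0]], "gripper": [-1,-1,-1,-1,-1,-1,-1,-1]}}

```text
time: 5.1
tool_pos: [0.4442, -0.316, 0.449]
ee_rot: [3.135, 0.005, 1.506]
wrist_force: [0.0, 0.4, -0.2]
width: 0.0092
finger_force: 0.0
```

>>> {"name": "play_rows", "arguments": {"translation": [[0,0,0],[0,0,0],[0,0,0],[0,0,0],[0,0,0],[0,0,0]], "twist": [[0,0,0],[0,0,0],[0,0,0],[0,0,0],[0,0,0],[0,0,0]], "gripper": [0,0,0,0,0,0]}}

```text
time: 5.7
tool_pos: [0.4442, -0.3159, 0.4444]
ee_rot: [-3.141, -0.0, 1.506]
wrist_force: [0.0, -0.2, -0.9]
width: 0.047
finger_force: 0.0
```

```bash
python3 - <<'E'
from h import *
snap('wrist');look(['bottle1'],'wrist',4)
snap('side');look(['bottle1'],'side',4)
snap('top');look(['bottle1'],'top',4)
print(robot.get_obs()['width'])
E
```

```text
wrist spot bottle1 [([0.66, -0.203, -0.0], 0.93), ([0.57, -0.36, 0.003], 0.7), ([0.444, -0.314, 0.002], 0.67)]
side spot bottle1 [([0.577, -0.358, 0.001], 0.93), ([0.441, -0.316, 0.0], 0.64), ([0.652, -0.202, -0.003], 0.57), ([0.486, 0.155, 0.003], 0.25)]
top spot bottle1 [([0.445, -0.314, 0.0], 0.87), ([0.656, -0.202, 0.0], 0.74)]
0.04662555384514736
```

>>> {"name": "play_rows", "arguments": {"translation": [[0,0,0.8],[0,0,0.8],[0,0,0.8],[0,0,0.6],[0,0,0],[0,0,0],[0,0,0],[0,0,0]], "twist": [[0,0,0],[0,0,0],[0,0,0],[0,0,0],[0,0,0],[0,0,0],[0,0,0],[0,0,0]], "gripper": [0,0,0,0,0,-1,-1,-1]}}

```text
time: 6.8
tool_pos: [0.4446, -0.3163, 0.327]
ee_rot: [3.139, 0.002, 1.506]
wrist_force: [-1.7, 0.6, 0.4]
width: 0.0263
finger_force: 0.4
```

>>> {"name": "play_rows", "arguments": {"translation": [[0,0,0],[0,0,0],[0,0,0],[0,0,-0.2],[0,0,-0.8],[0,0,-0.8],[0,0,-0.6],[0,0,0]], "twist": [[0,0,0],[0,0,0],[0,0,0],[0,0,0],[0,0,0],[0,0,0],[0,0,0],[0,0,0]], "gripper": [-1,-1,-1,-1,-1,-1,-1,-1]}}

```text
time: 7.6
tool_pos: [0.4445, -0.3161, 0.4243]
ee_rot: [3.136, 0.004, 1.506]
wrist_force: [0.3, -1.6, -3.6]
width: 0.0256
finger_force: 30.0
```

>>> {"name": "play_rows", "arguments": {"translation": [[0.6,0.3,-0.3],[0.9,0.45,-0.3],[1,0.45,0],[1,0.45,0],[1,0.45,0],[1,0.45,0],[1,0.45,0],[0.9,0.4,0]], "twist": [[0,0,0],[0,0,0],[0,0,0],[0,0,0],[0,0,0],[0,0,0],[0,0,0],[0,0,0]], "gripper": [-1,-1,-1,-1,-1,-1,-1,-1]}}

```text
time: 8.4
tool_pos: [0.5999, -0.0273, 0.4412]
ee_rot: [-3.137, -0.001, 1.507]
wrist_force: [-0.1, -0.3, -3.0]
width: 0.0252
finger_force: 30.0
```

>>> {"name": "play_rows", "arguments": {"translation": [[0,0,0],[0,0,0],[0,0,0],[0,0,0]], "twist": [[0,0,0],[0,0,0],[0,0,0],[0,0,0]], "gripper": [-1,-1,-1,-1]}}

```text
time: 8.8
tool_pos: [0.5988, -0.0305, 0.4439]
ee_rot: [-3.14, 0.0, 1.504]
wrist_force: [0.5, -0.4, -4.3]
width: 0.0255
finger_force: 30.0
```

```bash
python3 - <<'E'
from h import *
snap('wrist','w2.png')
look(['crate','keeper_face','bay_mouth'],'wrist',2)
o=robot.get_obs();print(o['time'],o['tool_pos'],o['ee_rot'],o['width'])
m=robot.camera_model('wrist');print(repr(m))
E
```

```text
wrist spot crate []
wrist spot keeper_face [([0.643, -0.004, 0.036], 0.76), ([0.648, 0.073, 0.003], 0.52)]
wrist spot bay_mouth []
9.0 [ 0.59884786 -0.03023941  0.44485764] [3.14127182e+00 1.36241802e-04 1.50437056e+00] 0.025436500641864892
{'camera_matrix': array([[343.12735496,   0.        , 285.35888441],
       [  0.        , 343.12735496, 210.20924992],
       [  0.        ,   0.        ,   1.        ]]), 'rvec': array([-2.87994067,  0.09513178,  0.01173721]), 'tvec': array([-0.59847682, -0.02657615,  0.43190878])}
```

View pics/w2.png

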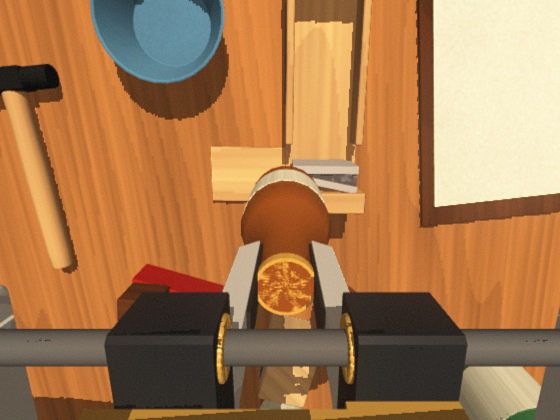

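```bash
cat >> h.py <<'E'
def ov(im,m,pose,fn,crop,scale):
    Rz=R.from_euler('z',pose[2]).as_matrix();rv,tv,K=[np.array(m[k],float) for k in('rvec','tvec','camera_matrix')]
    x0,y0,x1,y1=crop
    big=cv2.resize(im[y0:y1,x0:x1,::-1],None,fx=scale,fy=scale,interpolation=cv2.INTER_CUBIC)
    L=[]
    for x in(-.042,-.034,.034,.042): L.append(((x,-.08,.045),(x,.119,.045)))
    L+=[((-.042,.119,.075),(.042,.119,.075)),((-.042,.131,.075),(.042,.131,.075)),((-.034,-.08,.07),(.034,-.08,.07)),((-.042,-.106,.008),(-.132,-.106,.008)),((-.132,-.106,.008),(-.132,-.04,.008)),((-.034,-.08,.008),(-.034,.119,.008)),((.034,-.08,.008),(.034,.119,.008))]
    for l in L:
        p=[Rz@np.array(q)+[pose[0],pose[1],0] for q in l]
        u=cv2.projectPoints(np.array(p),rv,tv,K,None)[0].reshape(-1,2)
        u=((u-[x0,y0])*scale).astype(int)
        cv2.line(big,tuple(map(int,u[0])),tuple(map(int,u[1])),(255,255,0),1)
    cv2.imwrite('pics/'+fn,big)
E
python3 - <<'E'
from h import *
im=cv2.imread('pics/w2.png')[:,:,::-1]
m={'camera_matrix':np.array([[343.12735496,0,285.35888441],[0,343.12735496,210.20924992],[0,0,1]]),'rvec':[-2.87994067,0.09513178,0.01173721],'tvec':[-0.59847682,-0.02657615,0.43190878]}
ov(im,m,(0.646,0.071,-0.066),'ov.png',(190,0,390,220),3.6 if 0 else 2.7)
E
```

```text
(no output)
```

View pics/ov.png

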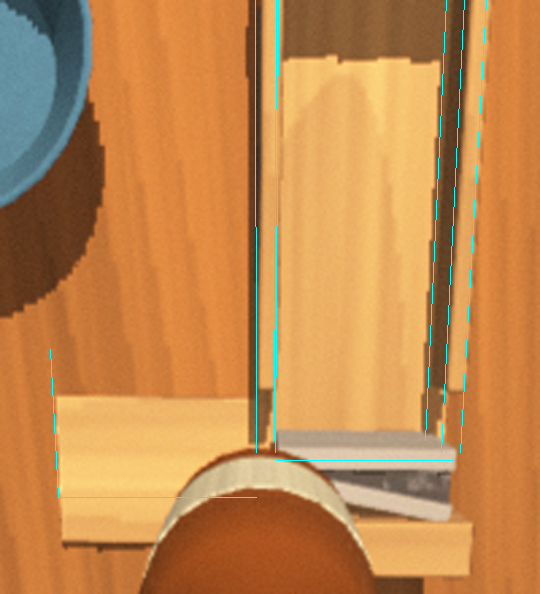

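>>> {"name": "play_rows", "arguments": {"translation": [[0.6,0.3,0],[0.9,0.3,0],[1,0.2,0],[1,0.2,0],[0.9,0.03,0],[0.32,0,0],[0,0,0],[0,0,0]], "twist": [[0,0,0],[0,0,0],[0,0,0],[0,0,0],[0,0,0],[0,0,0],[0,0,0],[0,0,0]], "gripper": [-1,-1,-1,-1,-1,-1,-1,-1]}}

```text
time: 9.8
tool_pos: [0.6525, 0.1554, 0.4447]
ee_rot: [3.142, 0.002, 1.505]
wrist_force: [0.1, -0.2, -4.8]
width: 0.0256
finger_force: 30.0
```

>>> {"name": "play_rows", "arguments": {"translation": [[0,0,0.4],[0,0,0.6],[0,0,0.5],[0,0,0],[0,0,0]], "twist": [[0,0,0],[0,0,0],[0,0,0],[0,0,0],[0,0,0]], "gripper": [-1,-1,-1,-1,-1]}}

```text
time: 10.3
tool_pos: [0.6526, 0.1547, 0.3848]
ee_rot: [-3.141, 0.001, 1.504]
wrist_force: [-0.5, 0.6, -3.7]
width: 0.0255
finger_force: 30.0
```

```bash
python3 - <<'E'
from h import *
im=snap('wrist','w3.png')
o=robot.get_obs();print(o['time'],o['tool_pos'],o['ee_rot'],o['wrist_force'])
ov(im,robot.camera_model('wrist'),(0.647,0.074,-0.066),'ov2.png',(120,0,440,300),2)
E
```

```text
10.35 [0.65272887 0.15505761 0.3862383 ] [ 3.13938998e+00 -8.24520403e-05  1.50402276e+00] [ 0.08989636 -0.86221715 -4.1566045 ]
```

View pics/ov2.png

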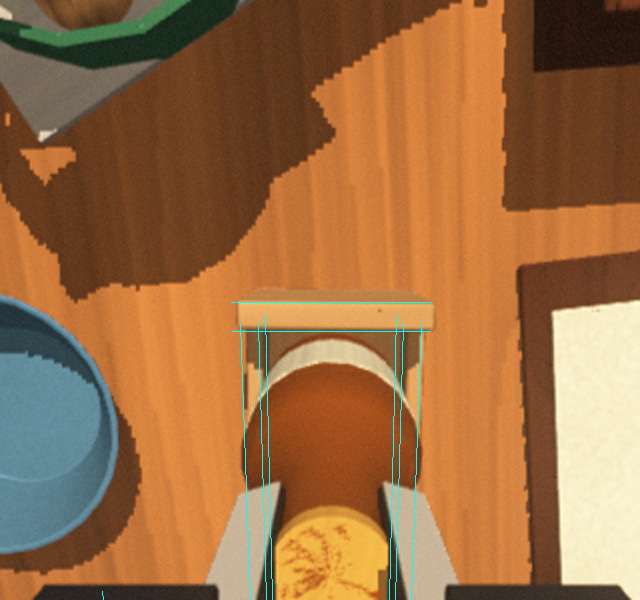

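>>> {"name": "play_rows", "arguments": {"translation": [[0,0.04,0.2],[0,0,0.3],[0,0,0.3],[0,0,0.2],[0,0,0.15],[0,0,0.1],[0,0,0],[0,0,0]], "twist": [[0,0,0],[0,0,0],[0,0,0],[0,0,0],[0,0,0],[0,0,0],[0,0,0],[0,0,0]], "gripper": [-1,-1,-1,-1,-1,-1,-1,-1]}}

```text
time: 11.15
tool_pos: [0.6539, 0.1564, 0.3356]
ee_rot: [3.141, -0.0, 1.506]
wrist_force: [-2.8, 0.3, 0.8]
width: 0.0254
finger_force: 30.0
```

>>> {"name": "play_rows", "arguments": {"translation": [[0,-0.02,0.03],[0,0,0.03],[0,0,0]], "twist": [[0,0,0],[0,0,0],[0,0,0]], "gripper": [-1,-1,-1]}}

```text
time: 11.45
tool_pos: [0.6532, 0.1565, 0.3355]
ee_rot: [3.138, -0.001, 1.506]
wrist_force: [-4.1, 0.9, 6.5]
width: 0.0255
finger_force: 30.0
```

>>> {"name": "play_rows", "arguments": {"translation": [[0,0,0],[0,0,0],[0,0,0],[0,0,-0.5],[0,0,-0.8],[0,0,-0.7],[-0.2,0,0],[-0.6,0,0]], "twist": [[0,0,0],[0,0,0],[0,0,0],[0,0,0],[0,0,0],[0,0,0],[0,0,0],[0,0,0]], "gripper": [0,0,0,0,0,0,0,0]}}

```text
time: 12.25
tool_pos: [0.6513, 0.1253, 0.4126]
ee_rot: [3.139, -0.001, 1.509]
wrist_force: [0.4, 0.1, -0.4]
width: 0.047
finger_force: 0.0
```

>>> {"name": "play_rows", "arguments": {"translation": [[-1,0.1,0],[-1,0.1,0],[-1,0.1,0],[-1,0.1,0],[-1,0.1,0],[-1,0.1,0],[-0.4,0.07,0],[0,0,0]], "twist": [[0,0,0],[0,0,0],[0,0,0],[0,0,0],[0,0,0],[0,0,0],[0,0,0],[0,0,0]], "gripper": [0,0,0,0,0,0,0,0]}}

```text
time: 13.05
tool_pos: [0.6613, -0.1354, 0.4104]
ee_rot: [-3.139, -0.0, 1.502]
wrist_force: [-0.1, 1.8, 0.0]
width: 0.0468
finger_force: 0.0
```

```bash
python3 - <<'E'
from h import *
snap('wrist');look(['bottle1'],'wrist',4)
snap('top');look(['bottle1'],'top',4)
snap('side');look(['bottle1'],'side',4)
o=robot.get_obs();print(o['time'],o['tool_pos'],o['ee_rot'],o['width'])
E
```

```text
wrist spot bottle1 [([0.568, -0.359, -0.001], 0.72), ([0.657, -0.203, 0.002], 0.55)]
top spot bottle1 [([0.573, -0.356, 0.004], 0.92), ([0.602, 0.523, -0.001], 0.67), ([0.651, 0.161, 0.008], 0.61), ([0.654, -0.202, 0.001], 0.58)]
side spot bottle1 [([0.577, -0.361, 0.0], 0.86), ([0.649, 0.161, 0.006], 0.73), ([0.654, -0.202, -0.002], 0.63)]
13.35 [ 0.6614896  -0.13096263  0.41245792] [ 3.14129160e+00 -2.18854206e-04  1.50826896e+00] 0.04714152735456047
```

>>> {"name": "play_rows", "arguments": {"translation": [[-0.9,0,0],[-0.89,-0.02,0],[0,0,0],[0,0,0.5],[0,0,0.8],[0,0,0.6],[0,0,0.23],[0,0,0]], "twist": [[0,0,0],[0,0,0],[0,0,0],[0,0,0],[0,0,0],[0,0,0],[0,0,0],[0,0,0]], "gripper": [0,0,0,0,0,0,0,0]}}

```text
time: 14.15
tool_pos: [0.6559, -0.2029, 0.3253]
ee_rot: [-3.138, -0.001, 1.507]
wrist_force: [0.6, -0.6, -0.3]
width: 0.0471
finger_force: 0.0
```

>>> {"name": "play_rows", "arguments": {"translation": [[0,0,0],[0,0,0],[0,0,0],[0,0,0],[0,0,0],[0,0,0],[0,0,0]], "twist": [[0,0,0],[0,0,0],[0,0,0],[0,0,0],[0,0,0],[0,0,0],[0,0,0]], "gripper": [-1,-1,-1,-1,-1,-1,-1]}}

```text
time: 14.85
tool_pos: [0.6559, -0.2044, 0.3291]
ee_rot: [3.139, 0.001, 1.506]
wrist_force: [-1.4, 0.5, 5.2]
width: 0.0255
finger_force: 30.0
```

>>> {"name": "play_rows", "arguments": {"translation": [[0,0,-0.3],[0,0,-0.8],[0,0,-0.8],[0,0,-0.6],[0,0,0],[0,0,0]], "twist": [[0,0,0],[0,0,0],[0,0,0],[0,0,0],[0,0,0],[0,0,0]], "gripper": [-1,-1,-1,-1,-1,-1]}}

```text
time: 15.45
tool_pos: [0.656, -0.2043, 0.4258]
ee_rot: [-3.14, -0.0, 1.506]
wrist_force: [-0.0, -0.6, -5.2]
width: 0.0256
finger_force: 30.0
```

```bash
cat >> h.py <<'E'
def tocrate(cx,cy,pose=(0.6485,0.0745,-0.070)):
    o=robot.get_obs();p=o['tool_pos'];ps=o['ee_rot'][2];t=pose[2]
    w=np.array([pose[0]+cx*np.cos(t)-cy*np.sin(t),pose[1]+cx*np.sin(t)+cy*np.cos(t)])
    to(*w)
def to(x,y,yaw=None):
    o=robot.get_obs();p=o['tool_pos'];ps=o['ee_rot'][2]
    d=np.array([x,y])-p[:2]
    print('pos',p.round(4),o['ee_rot'].round(3),'w',o['width'].round(4),'F',o['wrist_force'].round(1),'t',o['time'])
    print('units tool x,y', np.round([(d@[np.cos(ps),np.sin(ps)])/.04,(d@[np.sin(ps),-np.cos(ps)])/.04],3), '' if yaw is None else 'turn units %.2f'%(-(yaw-ps)/.1))
E
python3 - <<'E'
from h import *
snap('wrist','w4.png')
tocrate(0,.020)
E
```

```text
Traceback (most recent call last):
  File "h.py", line 28, in tocrate
    to(*w)
    ~~^^^^
  File "h.py", line 32, in to
    print('pos',p.round(4),o['ee_rot'].round(3),'w',o['width'].round(4),'F',o['wrist_force'].round(1),'t',o['time'])
                                                    ^^^^^^^^^^^^^^^^
AttributeError: 'float' object has no attribute 'round'
```

View pics/w4.png

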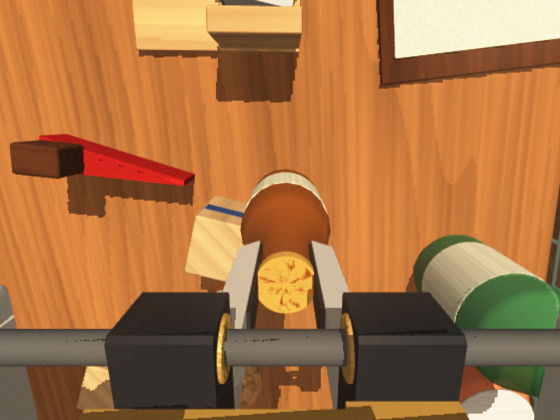

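>>> {"name": "play_rows", "arguments": {"translation": [[0.5,0,0],[0.9,-0.1,0],[1,-0.1,0],[1,-0.1,0],[1,-0.1,0],[1,-0.1,0],[0.9,-0.1,0],[0.6,-0.06,0]], "twist": [[0,0,0],[0,0,0],[0,0,0],[0,0,0],[0,0,0],[0,0,0],[0,0,0],[0,0,0]], "gripper": [-1,-1,-1,-1,-1,-1,-1,-1]}}

```text
time: 16.3
tool_pos: [0.6467, 0.0767, 0.4243]
ee_rot: [-3.137, -0.001, 1.509]
wrist_force: [0.3, -0.7, -4.7]
width: 0.0258
finger_force: 30.0
```

>>> {"name": "play_rows", "arguments": {"translation": [[0.34,0,0],[0.1,0,0],[0,0,0],[0,0,0],[0,0,0]], "twist": [[0,0,0],[0,0,0],[0,0,0],[0,0,0],[0,0,0]], "gripper": [-1,-1,-1,-1,-1]}}

```text
time: 16.8
tool_pos: [0.6488, 0.089, 0.4269]
ee_rot: [-3.141, 0.001, 1.504]
wrist_force: [-0.7, 0.2, -4.5]
width: 0.0256
finger_force: 30.0
```

```bash
sed -i "s/o\['width'\].round(4)/round(o['width'],4)/" h.py
python3 - <<'E'
from h import *
im=snap('wrist')
tocrate(-.001,.016)
ov(im,robot.camera_model('wrist'),(0.6485,0.0745,-0.070),'ov3.png',(140,0,430,330),1.8)
E
```

```text
pos [0.6488 0.0891 0.4271] [3.142 0.    1.504] w 0.0258 F [-0.4  0.1 -4.2] t 16.85
units tool x,y [ 0.035 -0.007]
```

View pics/ov3.png

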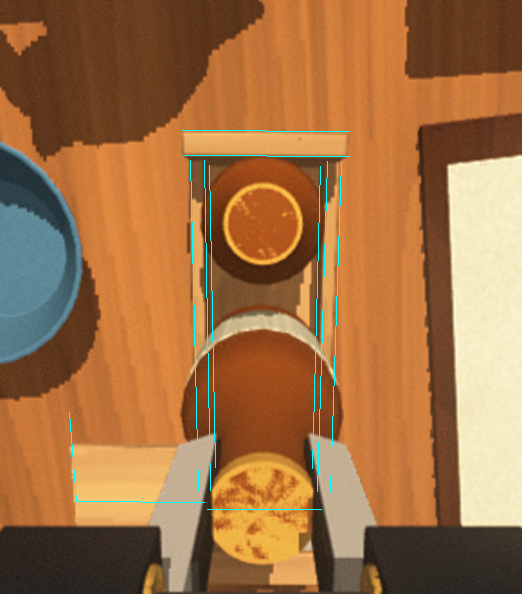

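>>> {"name": "play_rows", "arguments": {"translation": [[0.035,0.01,0.4],[0,0,0.5],[0,0,0.4],[0,0,0.3],[0,0,0.3],[0,0,0.2],[0,0,0.15],[0,0,0]], "twist": [[0,0,0],[0,0,0],[0,0,0],[0,0,0],[0,0,0],[0,0,0],[0,0,0],[0,0,0]], "gripper": [-1,-1,-1,-1,-1,-1,-1,-1]}}

```text
time: 17.65
tool_pos: [0.6491, 0.0918, 0.3373]
ee_rot: [3.141, -0.0, 1.506]
wrist_force: [-1.1, -0.6, -3.8]
width: 0.0257
finger_force: 30.0
```

>>> {"name": "play_rows", "arguments": {"translation": [[0,0,0.05],[0,0,0],[0,0,0]], "twist": [[0,0,0],[0,0,0],[0,0,0]], "gripper": [-1,-1,-1]}}

```text
time: 17.95
tool_pos: [0.6493, 0.0919, 0.3368]
ee_rot: [3.139, -0.0, 1.506]
wrist_force: [-1.0, -0.6, 1.3]
width: 0.0255
finger_force: 30.0
```

>>> {"name": "play_rows", "arguments": {"translation": [[0,0,0],[0,0,0],[0,0,0],[0,0,-0.5],[0,0,-0.8],[0,0,-0.7],[-0.3,0,0],[-0.7,0,0]], "twist": [[0,0,0],[0,0,0],[0,0,0],[0,0,0],[0,0,0],[0,0,0],[0,0,0],[0,0,0]], "gripper": [0,0,0,0,0,0,0,0]}}

```text
time: 18.75
tool_pos: [0.6465, 0.0528, 0.4158]
ee_rot: [3.139, -0.001, 1.509]
wrist_force: [-0.6, -0.8, 0.5]
width: 0.0471
finger_force: 0.0
```

>>> {"name": "play_rows", "arguments": {"translation": [[-1,-0.1,0],[-1,-0.15,0],[-1,-0.15,0],[-1,-0.15,0],[-1,-0.15,0],[-1,-0.15,0],[-1,-0.15,0],[-1,-0.1,0]], "twist": [[0,0,0],[0,0,0],[0,0,0],[0,0,0],[0,0,0],[0,0,0],[0,0,0],[0,0,0]], "gripper": [0,0,0,0,0,0,0,0]}}

```text
time: 19.55
tool_pos: [0.5808, -0.2666, 0.4136]
ee_rot: [-3.14, -0.0, 1.505]
wrist_force: [0.9, -0.0, -0.5]
width: 0.0468
finger_force: 0.0
```

>>> {"name": "play_rows", "arguments": {"translation": [[-0.8,-0.05,0],[0,0,0],[0,0,0]], "twist": [[0,0,0],[0,0,0],[0,0,0]], "gripper": [0,0,0]}}

```text
time: 19.85
tool_pos: [0.5773, -0.2974, 0.4135]
ee_rot: [-3.14, -0.002, 1.504]
wrist_force: [-0.1, 1.0, 0.1]
width: 0.0466
finger_force: 0.0
```

```bash
python3 - <<'E'
from h import *
snap('wrist');look(['bottle1','wedge','spacer1'],'wrist',4)
snap('top');look(['bottle1','wedge'],'top',4)
to(.572,-.359)
E
```

```text
wrist spot bottle1 [([0.57, -0.36, 0.004], 0.83)]
wrist spot wedge [([0.475, -0.163, -0.005], 0.93)]
wrist spot spacer1 [([0.593, -0.254, -0.003], 0.94), ([0.443, -0.41, 0.001], 0.66)]
top spot bottle1 [([0.649, 0.09, 0.007], 0.64), ([0.581, 0.372, 0.005], 0.19)]
top spot wedge [([0.476, -0.166, -0.001], 0.76), ([0.584, 0.371, 0.002], 0.27)]
pos [ 0.578  -0.2953  0.4153] [3.141 0.    1.507] w 0.047 F [ 0.6 -0.   0.7] t 20.2
units tool x,y [-1.599 -0.05 ]
```

>>> {"name": "play_rows", "arguments": {"translation": [[-0.8,0,0],[-0.8,-0.05,0],[0,0,0],[0,0,0.5],[0,0,0.8],[0,0,0.6],[0,0,0.3],[0,0,0]], "twist": [[0,0,0],[0,0,0],[0,0,0],[0,0,0],[0,0,0],[0,0,0],[0,0,0],[0,0,0]], "gripper": [0,0,0,0,0,0,0,0]}}

```text
time: 21.0
tool_pos: [0.5716, -0.3591, 0.3247]
ee_rot: [-3.138, -0.003, 1.507]
wrist_force: [0.1, 0.6, -0.6]
width: 0.0471
finger_force: 0.0
```

>>> {"name": "play_rows", "arguments": {"translation": [[0,0,0],[0,0,0],[0,0,0],[0,0,0],[0,0,0],[0,0,0],[0,0,0]], "twist": [[0,0,0],[0,0,0],[0,0,0],[0,0,0],[0,0,0],[0,0,0],[0,0,0]], "gripper": [-1,-1,-1,-1,-1,-1,-1]}}

```text
time: 21.7
tool_pos: [0.5714, -0.3603, 0.3291]
ee_rot: [3.14, 0.002, 1.505]
wrist_force: [-3.1, 0.5, 5.3]
width: 0.0257
finger_force: 30.0
```

>>> {"name": "play_rows", "arguments": {"translation": [[0,0,-0.3],[0,0,-0.8],[0,0,-0.8],[0,0,-0.7],[0,0,0],[0,0,0]], "twist": [[0,0,0],[0,0,0],[0,0,0],[0,0,0],[0,0,0],[0,0,0]], "gripper": [-1,-1,-1,-1,-1,-1]}}

```text
time: 22.3
tool_pos: [0.5718, -0.3601, 0.4302]
ee_rot: [-3.141, -0.0, 1.506]
wrist_force: [-0.4, 0.8, -4.7]
width: 0.0255
finger_force: 30.0
```

```bash
python3 - <<'E'
from h import *
im=snap('wrist','w5.png')
tocrate(0,-.048)
hsv=cv2.cvtColor(im,cv2.COLOR_RGB2HSV)
mk=cv2.inRange(hsv,(12,150,180),(30,255,255));mk[:230]=0;mk[345:]=0;mk[:,:240]=0;mk[:,335:]=0
n,l,s,c=cv2.connectedComponentsWithStats(mk);i=1+s[1:,4].argmax();print(s[i],c[i])
im=cv2.imread('pics/w4.png')[:,:,::-1];hsv=cv2.cvtColor(im,cv2.COLOR_RGB2HSV)
mk=cv2.inRange(hsv,(12,150,180),(30,255,255));mk[:230]=0;mk[345:]=0;mk[:,:240]=0;mk[:,335:]=0
n,l,s,c=cv2.connectedComponentsWithStats(mk);i=1+s[1:,4].argmax();print(s[i],c[i])
E
```

```text
pos [ 0.5717 -0.3601  0.4284] [-3.139e+00 -2.000e-03  1.506e+00] w 0.0252 F [-0.2  0.5 -5. ] t 22.35
units tool x,y [9.767 1.205] 
[ 257  248   60   81 3438] [288.1689936  286.49447353]
[ 258  251   59   78 3400] [287.37       288.23558824]
```

>>> {"name": "play_rows", "arguments": {"translation": [[0,0,-0.6],[0.6,0.1,-0.2],[1,0.15,0],[1,0.15,0],[1,0.15,0],[1,0.15,0],[1,0.15,0],[1,0.15,0]], "twist": [[0,0,0],[0,0,0],[0,0,0],[0,0,0],[0,0,0],[0,0,0],[0,0,0],[0,0,0]], "gripper": [-1,-1,-1,-1,-1,-1,-1,-1]}}

```text
time: 23.15
tool_pos: [0.629, -0.0977, 0.4592]
ee_rot: [-3.136, -0.001, 1.506]
wrist_force: [0.2, -0.4, -3.6]
width: 0.0255
finger_force: 30.0
```

>>> {"name": "play_rows", "arguments": {"translation": [[1,0.1,0],[1,0.1,0],[0.8,0,0],[0.29,0,0.4],[0,0,0.4],[0,0,0],[0,0,0],[0,0,0]], "twist": [[0,0,0],[0,0,0],[0,0,0],[0,0,0],[0,0,0],[0,0,0],[0,0,0],[0,0,0]], "gripper": [-1,-1,-1,-1,-1,-1,-1,-1]}}

```text
time: 23.95
tool_pos: [0.6448, 0.0231, 0.431]
ee_rot: [-3.141, 0.0, 1.505]
wrist_force: [-0.5, -0.0, -4.1]
width: 0.0256
finger_force: 30.0
```

```bash
python3 - <<'E'
from h import *
im=snap('wrist')
tocrate(-.0005,-.051)
ov(im,robot.camera_model('wrist'),(0.6485,0.0745,-0.070),'ov4.png',(140,0,430,330),1.8)
E
```

```text
pos [0.6448 0.023  0.4317] [3.141 0.    1.505] w 0.0257 F [-0.1  0.2 -3.8] t 24.0
units tool x,y [ 0.016 -0.009]
```

View pics/ov4.png

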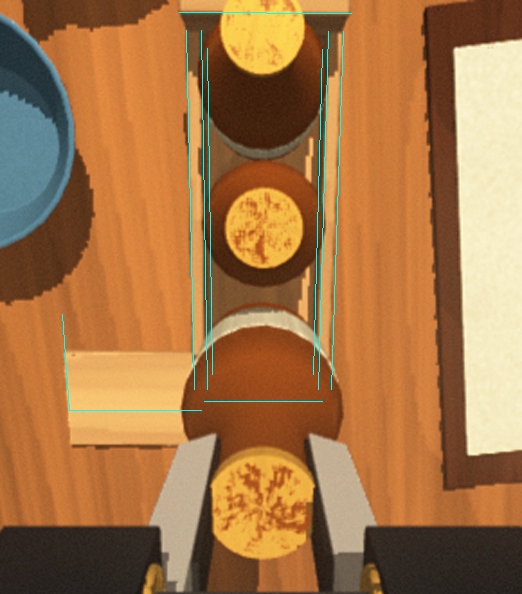

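>>> {"name": "play_rows", "arguments": {"translation": [[0.02,0,0.4],[0,0,0.4],[0,0,0.4],[0,0,0.3],[0,0,0.3],[0,0,0.3],[0,0,0],[0,0,0]], "twist": [[0,0,0],[0,0,0],[0,0,0],[0,0,0],[0,0,0],[0,0,0],[0,0,0],[0,0,0]], "gripper": [-1,-1,-1,-1,-1,-1,-1,-1]}}

```text
time: 24.8
tool_pos: [0.6448, 0.0243, 0.347]
ee_rot: [-3.141, 0.0, 1.506]
wrist_force: [0.3, 0.4, -3.8]
width: 0.0256
finger_force: 30.0
```

>>> {"name": "play_rows", "arguments": {"translation": [[0,0,0.2],[0,0,0.1],[0,0,0.05],[0,0,0],[0,0,0]], "twist": [[0,0,0],[0,0,0],[0,0,0],[0,0,0],[0,0,0]], "gripper": [-1,-1,-1,-1,-1]}}

```text
time: 25.3
tool_pos: [0.6446, 0.0244, 0.3366]
ee_rot: [3.138, 0.0, 1.506]
wrist_force: [-1.9, -0.4, 4.8]
width: 0.0253
finger_force: 30.0
```

>>> {"name": "play_rows", "arguments": {"translation": [[0,0,0],[0,0,0],[0,0,0],[0,0,-0.5],[0,0,-0.9],[0,0,-0.9],[0,0,0],[0,0,0]], "twist": [[0,0,0],[0,0,0],[0,0,0],[0,0,0],[0,0,0],[0,0,-0.5],[0,0,-1],[0,0,-1]], "gripper": [0,0,0,0,0,0,0,0]}}

```text
time: 26.1
tool_pos: [0.6449, 0.0244, 0.4274]
ee_rot: [3.137, 0.001, 1.76]
wrist_force: [0.1, -0.2, -0.2]
width: 0.0469
finger_force: 0.0
```

>>> {"name": "play_rows", "arguments": {"translation": [[0,0,0],[0,0,0],[0,0,0],[0,0,0],[0,0,0],[0,0,0],[0,0,0],[0,0,0]], "twist": [[0,0,-1],[0,0,-1],[0,0,-1],[0,0,-1],[0,0,-1],[0,0,-1],[0,0,-1],[0,0,-1]], "gripper": [0,0,0,0,0,0,0,0]}}

```text
time: 26.9
tool_pos: [0.6449, 0.0244, 0.4248]
ee_rot: [-3.141, -0.0, 2.56]
wrist_force: [-0.5, -0.8, -0.5]
width: 0.0472
finger_force: 0.0
```

>>> {"name": "play_rows", "arguments": {"translation": [[0,0,0],[0,0,0],[0,0,0],[0.5,-0.8,0],[0.6,-0.9,0],[0.6,-0.9,0],[0.6,-0.9,0],[0.6,-0.9,0]], "twist": [[0,0,-1],[0,0,-1],[0,0,-1],[0,0,-0.8],[0,0,0],[0,0,0],[0,0,0],[0,0,0]], "gripper": [0,0,0,0,0,0,0,0]}}

```text
time: 27.7
tool_pos: [0.4918, -0.1229, 0.4249]
ee_rot: [-3.141, 0.0, 2.936]
wrist_force: [0.1, -0.5, -0.3]
width: 0.047
finger_force: 0.0
```

>>> {"name": "play_rows", "arguments": {"translation": [[0.2,-0.8,0],[0,0,0],[0,0,0],[0,0,0]], "twist": [[0,0,0],[0,0,0],[0,0,0],[0,0,0]], "gripper": [0.2,0.2,0.2,0.2]}}

```text
time: 28.1
tool_pos: [0.4793, -0.1511, 0.425]
ee_rot: [3.141, 0.0, 2.937]
wrist_force: [0.4, -0.5, 0.2]
width: 0.0562
finger_force: 0.0
```

```bash
python3 - <<'E'
from h import *
im=snap('wrist','w6.png');look(['wedge'],'wrist',2);look(['wedge'],'wrist',2,'rec')
m=robot.camera_model('wrist');np.savez('m6.npz',**{k:np.array(v) for k,v in m.items()})
to(.475,-.166)
snap('side');look(['bottle1','wedge'],'side',4);snap('top');look(['bottle1'],'top',4)
E
```

```text
wrist spot wedge [([0.475, -0.162, 0.002], 0.72), ([0.591, -0.249, -0.002], 0.42)]
wrist rec wedge [([0.443, -0.155, 0.082], 0.66), ([0.44, -0.39, 0.081], 0.38)]
pos [ 0.4794 -0.1508  0.4248] [ 3.141 -0.     2.938] w 0.0561 F [ 0.5 -0.1  0.7] t 28.25
units tool x,y [ 0.031 -0.394] 
side spot bottle1 [([0.648, 0.162, 0.008], 0.88), ([0.652, 0.024, 0.006], 0.66), ([0.651, 0.094, 0.007], 0.61), ([0.583, -0.249, -0.002], 0.5)]
side spot wedge [([0.473, -0.167, 0.001], 0.75)]
top spot bottle1 [([0.648, 0.025, 0.012], 0.87), ([0.654, 0.164, 0.007], 0.81), ([0.648, 0.094, 0.006], 0.56), ([0.623, 0.341, 0.104], 0.47)]
```

View pics/w6.png

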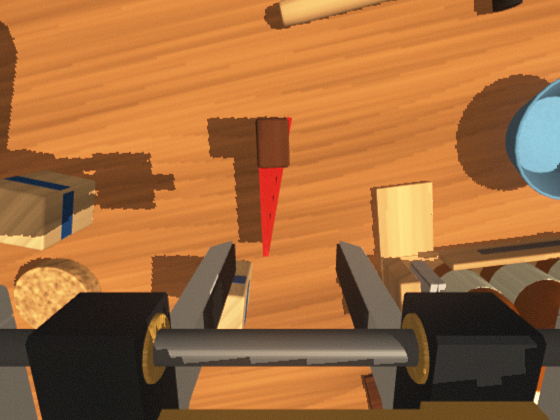

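```bash
cat >> h.py <<'E'
def px(m,u,v,z):
    Rm=cv2.Rodrigues(np.array(m['rvec'],float))[0];t=np.array(m['tvec']).ravel()
    r=Rm.T@(np.linalg.inv(m['camera_matrix'])@[u,v,1.]);c=-Rm.T@t
    return c+r*(z-c[2])/r[2]
E
python3 - <<'E'
from h import *
m=dict(np.load('m6.npz'));im=cv2.imread('pics/w6.png');hsv=cv2.cvtColor(im,cv2.COLOR_BGR2HSV)
red=((hsv[...,0]<6)|(hsv[...,0]>174))&(hsv[...,1]>200)&(hsv[...,2]>120)
for v in range(120,262,8):
    c=np.where(red[v,240:300])[0]+240; d=np.where((im[v,240:300].max(1)<110))[0]+240
    print(v,(c.min(),c.max()) if len(c) else None,(d.min(),d.max()) if len(d) else None)
for u,v,z in[(257.5,118,.087),(290,118,.087),(288.5,166,.087),(258,167,.087),(259,176,.045),(264,254,.045)]: print(u,v,px(m,u,v,z).round(4))
E
```

```text
120 (np.int64(288), np.int64(290)) (np.int64(255), np.int64(263))
128 (np.int64(288), np.int64(289)) (np.int64(255), np.int64(260))
136 None (np.int64(240), np.int64(261))
144 None (np.int64(247), np.int64(258))
152 None (np.int64(247), np.int64(259))
160 None (np.int64(241), np.int64(260))
168 (np.int64(259), np.int64(282)) (np.int64(240), np.int64(255))
176 (np.int64(259), np.int64(281)) (np.int64(243), np.int64(243))
184 (np.int64(260), np.int64(279)) (np.int64(256), np.int64(256))
192 (np.int64(260), np.int64(278)) (np.int64(240), np.int64(241))
200 (np.int64(260), np.int64(277)) None
208 (np.int64(261), np.int64(275)) (np.int64(242), np.int64(249))
216 (np.int64(261), np.int64(274)) (np.int64(253), np.int64(253))
224 (np.int64(262), np.int64(272)) None
232 (np.int64(262), np.int64(271)) (np.int64(257), np.int64(259))
240 (np.int64(262), np.int64(270)) (np.int64(243), np.int64(253))
248 (np.int64(263), np.int64(269)) None
256 None None
257.5 118 [ 0.3993 -0.1582  0.087 ]
290 118 [ 0.4052 -0.1298  0.087 ]
288.5 166 [ 0.447  -0.1397  0.087 ]
258 167 [ 0.4421 -0.1675  0.087 ]
259 176 [ 0.4566 -0.173   0.045 ]
264 254 [ 0.5438 -0.1871  0.045 ]
```

>>> {"name": "play_rows", "arguments": {"translation": [[0,0,0],[0.7,-0.1,0.5],[0.68,-0.12,0.8],[0,0,0.9],[0,0,0.9],[0,0,0.8],[0,0,0.45],[0,0,0]], "twist": [[0,0,-0.3],[0,0,0],[0,0,0],[0,0,0],[0,0,0],[0,0,0],[0,0,0],[0,0,0]], "gripper": [0.2,0.2,0.2,0.2,0.2,0.2,0.2,0.2]}}

```text
time: 29.3
tool_pos: [0.4217, -0.1502, 0.248]
ee_rot: [3.14, -0.007, 2.967]
wrist_force: [-0.5, -0.1, 0.4]
width: 0.0565
finger_force: 0.0
```

>>> {"name": "play_rows", "arguments": {"translation": [[0,0,0],[0,0,0],[0,0,0],[0,0,0],[0,0,0],[0,0,0],[0,0,0]], "twist": [[0,0,0],[0,0,0],[0,0,0],[0,0,0],[0,0,0],[0,0,0],[0,0,0]], "gripper": [-1,-1,-1,-1,-1,-1,-1]}}

```text
time: 30.0
tool_pos: [0.4233, -0.151, 0.2524]
ee_rot: [-3.141, 0.003, 2.966]
wrist_force: [-0.2, 0.3, 5.4]
width: 0.03
finger_force: 30.0
```

>>> {"name": "play_rows", "arguments": {"translation": [[0,0,-0.4],[0,0,-0.8],[0,0,-0.8],[0,0,0],[0,0,0]], "twist": [[0,0,0],[0,0,0],[0,0,0],[0,0,0],[0,0,0]], "gripper": [-1,-1,-1,-1,-1]}}

```text
time: 30.5
tool_pos: [0.4227, -0.1507, 0.3303]
ee_rot: [3.141, -0.001, 2.966]
wrist_force: [1.4, 0.6, -2.3]
width: 0.0298
finger_force: 30.0
```

```bash
python3 - <<'E'
from h import *
im=snap('wrist','w7.png');look(['wedge','bay_mouth','keeper_face'],'wrist',2)
m=robot.camera_model('wrist');np.savez('m7.npz',**{k:np.array(v) for k,v in m.items()})
tocrate(0,0)
E
```

```text
wrist spot wedge [([0.477, -0.163, 0.076], 0.84)]
wrist spot bay_mouth []
wrist spot keeper_face [([0.641, -0.0, 0.04], 0.72)]
pos [ 0.4224 -0.1505  0.3287] [ 3.14  -0.004  2.966] w 0.0297 F [-0.2  0.2 -2.5] t 30.7
units tool x,y [-4.583  6.527]
```

View pics/w7.png

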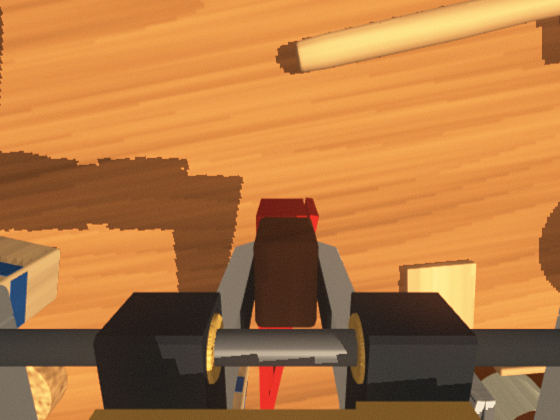

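>>> {"name": "play_rows", "arguments": {"translation": [[0,0,0],[-0.1,0.7,0],[-0.1,0.9,0],[-0.1,1,0],[-0.1,0.8,0.2],[-0.1,0.43,0.5],[0,0,0.5],[0,0,0.1]], "twist": [[0,0,-1],[0,0,-0.05],[0,0,0],[0,0,0],[0,0,0],[0,0,0],[0,0,0],[0,0,0]], "gripper": [-1,-1,-1,-1,-1,-1,-1,-1]}}

```text
time: 31.5
tool_pos: [0.4525, 0.0014, 0.2751]
ee_rot: [3.141, -0.008, 3.072]
wrist_force: [-0.7, -0.5, -2.5]
width: 0.0298
finger_force: 30.0
```

>>> {"name": "play_rows", "arguments": {"translation": [[0,0,0],[0,0,0],[0,0,0]], "twist": [[0,0,0],[0,0,0],[0,0,0]], "gripper": [-1,-1,-1]}}

```text
time: 31.8
tool_pos: [0.4542, 0.0001, 0.2802]
ee_rot: [-3.141, 0.002, 3.07]
wrist_force: [1.0, 0.3, -1.8]
width: 0.0302
finger_force: 30.0
```

```bash
python3 - <<'E'
from h import *
t=snap('top');look(['wedge','bay_mouth','keeper_face'],'top',2)
s=snap('side');look(['wedge','bay_mouth'],'side',2)
tocrate(-.1895,-.087)
a=cv2.resize(t[130:250,220:400,::-1],None,fx=4,fy=4,interpolation=cv2.INTER_CUBIC)[:, :720]
m=robot.camera_model('top');np.savez('mt.npz',**{k:np.array(v) for k,v in m.items()})
cv2.imwrite('pics/tc.png',a)
E
```

```text
top spot wedge [([0.506, -0.01, 0.028], 0.58)]
top spot bay_mouth [([0.594, -0.027, 0.011], 0.75)]
top spot keeper_face [([0.643, -0.007, 0.036], 0.46)]
side spot wedge [([0.506, -0.008, 0.026], 0.92)]
side spot bay_mouth [([0.594, -0.032, 0.004], 0.86), ([0.544, 0.395, 0.105], 0.63)]
pos [0.4538 0.0005 0.2793] [-3.142e+00  1.000e-03  3.071e+00] w 0.0297 F [ 0.4 -0.6 -2.6] t 32.15
units tool x,y [0.012 0.01 ]
```

View pics/tc.png

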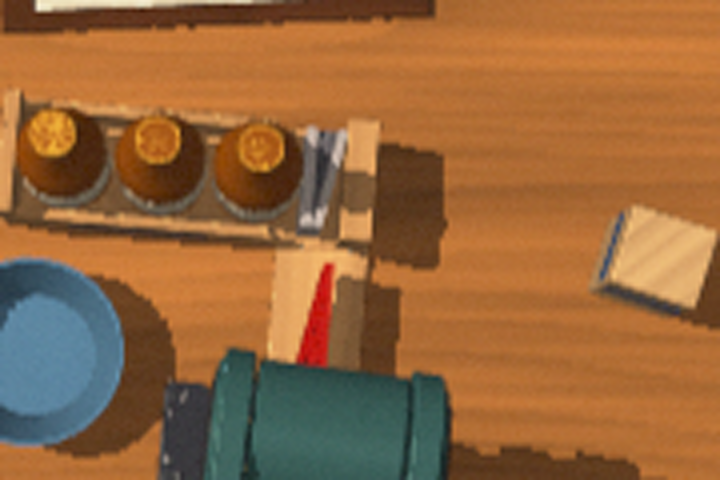

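```bash
python3 - <<'E'
from h import *
m=dict(np.load('mt.npz'))
def c(p):
    t=-.07;d=p[:2]-[.6485,.0745];return np.round([d[0]*np.cos(t)+d[1]*np.sin(t),-d[0]*np.sin(t)+d[1]*np.cos(t)],4)
for n,u,v,z in[('tip R',333,264,.072),('tip L',326,264,.072),('R low',327,365,.072),('wall in top far',342,121,.075),('wall in top near',339,240,.075),('wall out far',379,122,.075),('keeper back far',346,132,.07),('keeper back near',322,234,.07),('keeper face near',300,232,.07),('apron L near',276,250,.008),('apron R near',368,256,.008),('apron L',270,350,.008)]:
    p=px(m,220+u/4,130+v/4,z);print(n,p.round(4),c(p))
E
```

```text
tip R [ 0.58   -0.0277  0.072 ] [-0.0612 -0.1067]
tip L [ 0.58   -0.0229  0.072 ] [-0.0616 -0.102 ]
R low [ 0.5108 -0.0236  0.072 ] [-0.1305 -0.1075]
wall in top far [ 0.6784 -0.0337  0.075 ] [ 0.0374 -0.1058]
wall in top near [ 0.5962 -0.0316  0.075 ] [-0.0447 -0.1095]
wall out far [ 0.6779 -0.0591  0.075 ] [ 0.0387 -0.1312]
keeper back far [ 0.6716 -0.0367  0.07  ] [ 0.0308 -0.1094]
keeper back near [ 0.6008 -0.0203  0.07  ] [-0.041  -0.0979]
keeper face near [ 0.6021 -0.0051  0.07  ] [-0.0407 -0.0827]
apron L near [0.5958 0.0092 0.008 ] [-0.048  -0.0689]
apron R near [ 0.5919 -0.0567  0.008 ] [-0.0473 -0.1348]
apron L [0.5243 0.0132 0.008 ] [-0.1196 -0.0698]
```

>>> {"name": "play_rows", "arguments": {"translation": [[0,0,0.2],[0,0,0.2],[0,0,0.07],[0,0,0],[0,0,0]], "twist": [[0,0,0],[0,0,0],[0,0,0],[0,0,0],[0,0,0]], "gripper": [-1,-1,-1,-1,-1]}}

```text
time: 32.65
tool_pos: [0.4537, 0.0006, 0.26]
ee_rot: [-3.142, -0.0, 3.071]
wrist_force: [-0.7, -1.0, -1.0]
width: 0.0296
finger_force: 30.0
```

>>> {"name": "play_rows", "arguments": {"translation": [[-0.3,0,0],[-0.4,0,0],[-0.2,0,0],[0,0,0]], "twist": [[0,0,0],[0,0,0],[0,0,0],[0,0,0]], "gripper": [-1,-1,-1,-1]}}

```text
time: 33.05
tool_pos: [0.4909, -0.0021, 0.2602]
ee_rot: [-3.142, 0.001, 3.071]
wrist_force: [0.6, 0.2, -0.2]
width: 0.0301
finger_force: 30.0
```

```bash
python3 - <<'E'
from h import *
tocrate(-.0715,-.089)
snap('top');look(['wedge','keeper_face'],'top',2)
snap('side');look(['wedge'],'side',2)
E
```

```text
pos [ 0.4909 -0.0021  0.2602] [-3.142e+00  1.000e-03  3.071e+00] w 0.0301 F [ 0.6  0.2 -0.2] t 33.05
units tool x,y [-2.008 -0.038] 
top spot wedge [([0.546, -0.012, 0.009], 0.45)]
top spot keeper_face [([0.641, -0.006, 0.034], 0.62), ([0.582, 0.324, 0.1], 0.22)]
side spot wedge []
```

>>> {"name": "play_rows", "arguments": {"translation": [[0,-0.04,0],[0,0,0],[-0.3,0,0],[0,0,0]], "twist": [[0,0,0],[0,0,0],[0,0,0],[0,0,0]], "gripper": [-1,-1,-1,-1]}}

```text
time: 33.7
tool_pos: [0.5026, -0.0047, 0.2603]
ee_rot: [-3.141, 0.001, 3.071]
wrist_force: [0.7, -0.4, -2.0]
width: 0.0298
finger_force: 30.0
```

>>> {"name": "play_rows", "arguments": {"translation": [[-0.3,0,0],[-0.3,0,0],[0,0,0]], "twist": [[0,0,0],[0,0,0],[0,0,0]], "gripper": [-1,-1,-1]}}

```text
time: 34.0
tool_pos: [0.5267, -0.0069, 0.2604]
ee_rot: [-3.14, -0.0, 3.07]
wrist_force: [-1.6, -3.2, 2.0]
width: 0.0298
finger_force: 30.0
```

>>> {"name": "play_rows", "arguments": {"translation": [[-0.25,0,0],[-0.25,0,0],[-0.25,0,0],[0,0,0]], "twist": [[0,0,0],[0,0,0],[0,0,0],[0,0,0]], "gripper": [-1,-1,-1,-1]}}

```text
time: 34.4
tool_pos: [0.5556, -0.009, 0.2604]
ee_rot: [-3.139, -0.003, 3.07]
wrist_force: [-4.7, -4.2, 4.6]
width: 0.0294
finger_force: 30.0
```

>>> {"name": "play_rows", "arguments": {"translation": [[-0.15,0,0],[-0.1,0,0],[0,0,0]], "twist": [[0,0,0],[0,0,0],[0,0,0]], "gripper": [-1,-1,-1]}}

```text
time: 34.7
tool_pos: [0.5647, -0.0097, 0.2604]
ee_rot: [-3.139, -0.005, 3.07]
wrist_force: [-6.6, -4.4, 4.4]
width: 0.0296
finger_force: 30.0
```

>>> {"name": "play_rows", "arguments": {"translation": [[-0.1,0,0],[0,0,0]], "twist": [[0,0,0],[0,0,0]], "gripper": [-1,-1]}}

```text
time: 34.9
tool_pos: [0.568, -0.0099, 0.2604]
ee_rot: [-3.139, -0.007, 3.07]
wrist_force: [-10.1, -4.1, 6.8]
width: 0.0298
finger_force: 30.0
```

>>> {"name": "play_rows", "arguments": {"translation": [[-0.1,0,0],[0,0,0]], "twist": [[0,0,0],[0,0,0]], "gripper": [-1,-1]}}

```text
time: 35.1
tool_pos: [0.5707, -0.0102, 0.2603]
ee_rot: [-3.139, -0.013, 3.07]
wrist_force: [-16.8, -3.4, 10.3]
width: 0.0299
finger_force: 30.0
```

```bash
python3 - <<'E'
from h import *
tocrate(-.0715,-.089)
t=snap('top');look(['wedge','keeper_face','bottle1'],'top',4)
snap('side');look(['wedge','keeper_face','bottle1'],'side',4)
E
```

```text
pos [ 0.5707 -0.0102  0.2603] [-3.139 -0.013  3.07 ] w 0.0299 F [-16.8  -3.4  10.3] t 35.1
units tool x,y [-0.004  0.022] 
top spot wedge []
top spot keeper_face [([0.641, 0.006, 0.035], 0.37)]
top spot bottle1 [([0.654, 0.162, 0.006], 0.9), ([0.65, 0.101, 0.009], 0.76), ([0.644, 0.039, 0.014], 0.71)]
side spot wedge [([0.619, -0.02, 0.007], 0.76)]
side spot keeper_face [([0.642, 0.007, 0.044], 0.55)]
side spot bottle1 [([0.65, 0.035, 0.011], 0.94), ([0.65, 0.16, 0.011], 0.88), ([0.649, 0.102, 0.004], 0.59), ([0.595, 0.526, 0.001], 0.55)]
```

>>> {"name": "play_rows", "arguments": {"translation": [[-0.08,0,0],[0,0,0],[0,0,0]], "twist": [[0,0,0],[0,0,0],[0,0,0]], "gripper": [-1,-1,-1]}}

```text
time: 35.8
tool_pos: [0.5728, -0.0103, 0.2601]
ee_rot: [-3.139, -0.017, 3.07]
wrist_force: [-21.5, -3.7, 13.9]
width: 0.0299
finger_force: 30.0
```

>>> {"name": "play_rows", "arguments": {"translation": [[0,0,0],[0,0,0],[0,0,0],[0.05,0,-0.5],[0.1,0,-0.9],[0.1,0,-1],[0.1,0,-1],[0.1,0,-0.8]], "twist": [[0,0,0],[0,0,0],[0,0,0],[0,0,0],[0,0,0],[0,0,0],[0,0,0],[0,0,0]], "gripper": [0,0,0,0,0,0,0,0]}}

```text
time: 36.6
tool_pos: [0.5588, -0.0081, 0.4311]
ee_rot: [3.141, 0.004, 3.071]
wrist_force: [0.2, -0.3, -0.7]
width: 0.0468
finger_force: 0.0
```

>>> {"name": "play_rows", "arguments": {"translation": [[0.4,0.6,0],[0.4,1,0],[0.4,1,0],[0.4,1,0],[0.1,0.7,0],[0,0,0],[0,0,0]], "twist": [[0,0,0],[0,0,0],[0,0,0],[0,0,0],[0,0,0],[0,0,0],[0,0,0]], "gripper": [0,0,0,0,0,0,0]}}

```text
time: 37.3
tool_pos: [0.5031, 0.1685, 0.4282]
ee_rot: [-3.141, 0.001, 3.073]
wrist_force: [-0.4, 0.2, 0.1]
width: 0.0469
finger_force: 0.0
```

```bash
python3 - <<'E'
from h import *
to(.487,.156)
im=snap('wrist','w8.png');look(['bowl','spout','knob_grip','dispenser','keeper_face'],'wrist',2)
m=robot.camera_model('wrist');np.savez('m8.npz',**{k:np.array(v) for k,v in m.items()})
snap('top');look(['bowl','wedge','keeper_face','spout','knob_grip','dispenser'],'top',2)
snap('side');look(['bowl','wedge','keeper_face','spout','knob_grip','dispenser'],'side',2)
E
```

```text
pos [0.5031 0.1685 0.4282] [-3.141e+00  1.000e-03  3.073e+00] w 0.0469 F [-0.4  0.2  0.1] t 37.3
units tool x,y [ 0.38 -0.34] 
wrist spot bowl [([0.517, 0.184, -0.005], 0.82)]
wrist spot spout [([0.539, 0.344, 0.083], 0.71)]
wrist spot knob_grip [([0.578, 0.364, 0.18], 0.82)]
wrist spot dispenser [([0.58, 0.37, 0.002], 0.82), ([0.653, 0.165, 0.008], 0.46)]
wrist spot keeper_face [([0.654, 0.162, 0.01], 0.43)]
top spot bowl [([0.642, 0.006, 0.038], 0.47), ([0.585, 0.413, 0.099], 0.47)]
top spot wedge [([0.584, 0.368, 0.178], 0.66), ([0.622, -0.02, 0.006], 0.62)]
top spot keeper_face [([0.644, 0.008, 0.037], 0.62)]
top spot spout [([0.54, 0.342, 0.079], 0.75), ([0.625, 0.39, 0.104], 0.27)]
top spot knob_grip [([0.586, 0.365, 0.179], 0.69), ([0.639, 0.004, 0.035], 0.29)]
top spot dispenser [([0.581, 0.37, 0.004], 0.96), ([0.584, -0.252, 0.002], 0.26)]
side spot bowl [([0.523, 0.185, 0.004], 0.81), ([0.596, -0.033, 0.003], 0.32)]
side spot wedge [([0.622, -0.019, 0.009], 0.55)]
side spot keeper_face [([0.644, 0.007, 0.043], 0.54)]
side spot spout [([0.541, 0.349, 0.079], 0.76), ([0.586, 0.41, 0.1], 0.64)]
side spot knob_grip [([0.579, 0.369, 0.178], 0.71), ([0.625, 0.391, 0.106], 0.36)]
side spot dispenser [([0.581, 0.368, 0.003], 0.98)]
```

View pics/w8.png

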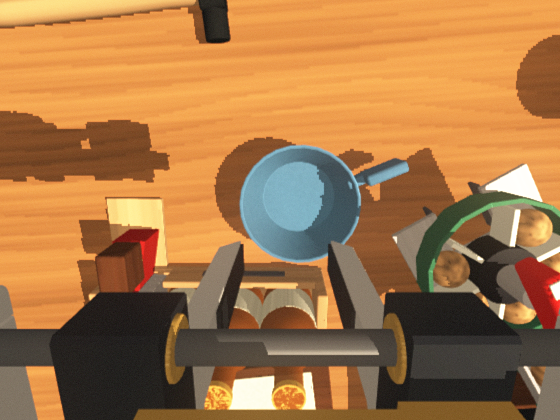

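```bash
python3 - <<'E'
from h import *
m=dict(np.load('m8.npz'))
c=px(m,301,203,.05);a=px(m,362,184,.062);b=px(m,406,167.5,.062);print(c,a,b)
d=b-c;print(np.arctan2(d[1],d[0]),np.hypot(*d[:2]),np.hypot(*(a-c)[:2]));d=b-a;print(np.arctan2(d[1],d[0]))
E
```

```text
[0.51599499 0.18444019 0.05      ] [0.49756383 0.24750511 0.062     ] [0.48383985 0.29207692 0.062     ]
1.8610945766719715 0.1123370747063224 0.06570306324135165
1.8694915382397976
```

>>> {"name": "play_rows", "arguments": {"translation": [[-0.32,0.42,0],[0,0,0.8],[0,0,0.9],[0,0,0.9],[0,0,0.9],[0,0,0.9],[0,0,0.5],[0,0,0.2]], "twist": [[0,0,0],[0,0,0],[0,0,0],[0,0,0],[0,0,0],[0,0,0],[0,0,0],[0,0,0]], "gripper": [-1,-1,-1,-1,-1,-1,-1,-1]}}

```text
time: 39.1
tool_pos: [0.5159, 0.1836, 0.2212]
ee_rot: [-3.14, -0.005, 3.071]
wrist_force: [-0.5, -0.0, -0.2]
width: 0.0007
finger_force: 0.0
```

>>> {"name": "play_rows", "arguments": {"translation": [[0,0,0],[0.1,-0.2,0],[0.2,-0.4,0],[0.25,-0.4,0],[0.25,-0.4,0],[0.25,-0.4,0],[0.25,-0.4,0],[0.25,-0.4,0]], "twist": [[0,0,0],[0,0,0],[0,0,0],[0,0,0],[0,0,0],[0,0,0],[0,0,0],[0,0,0]], "gripper": [-1,-1,-1,-1,-1,-1,-1,-1]}}

```text
time: 39.9
tool_pos: [0.4479, 0.0838, 0.2267]
ee_rot: [3.141, 0.005, 3.071]
wrist_force: [0.5, 0.7, -0.0]
width: 0.0004
finger_force: 0.5
```

>>> {"name": "play_rows", "arguments": {"translation": [[0.1,-0.2,0],[0,0,0],[0,0,-0.5],[0,0,-0.9],[0,0,-1],[0,0,-1],[0,0,-1],[0,0,-0.8]], "twist": [[0,0,0],[0,0,0],[0,0,0],[0,0,0],[0,0,0],[0,0,0],[0,0,0],[0,0,0]], "gripper": [-1,-1,-1,-1,-1,-1,-1,-1]}}

```text
time: 40.7
tool_pos: [0.4432, 0.0771, 0.4358]
ee_rot: [3.141, 0.004, 3.071]
wrist_force: [0.8, -0.9, -0.5]
width: 0.0004
finger_force: 0.0
```

>>> {"name": "play_rows", "arguments": {"translation": [[0,0,0],[0,0,0],[0,0,0]], "twist": [[0,0,0],[0,0,0],[0,0,0]], "gripper": [0,0,0]}}

```text
time: 41.0
tool_pos: [0.4431, 0.0769, 0.4307]
ee_rot: [-3.141, -0.003, 3.071]
wrist_force: [0.5, -0.1, -0.9]
width: 0.0214
finger_force: 0.0
```

```bash
python3 - <<'E'
from h import *
to(.46,.1)
im=snap('wrist','w9.png');look(['bowl'],'wrist',2)
m=robot.camera_model('wrist');np.savez('m9.npz',**{k:np.array(v) for k,v in m.items()})
E
```

```text
pos [0.4431 0.0769 0.4307] [-3.141e+00 -3.000e-03  3.071e+00] w 0.0214 F [ 0.5 -0.1 -0.9] t 41.0
units tool x,y [-0.38   0.605] 
wrist spot bowl [([0.466, 0.11, -0.005], 0.55)]
```

View pics/w9.png

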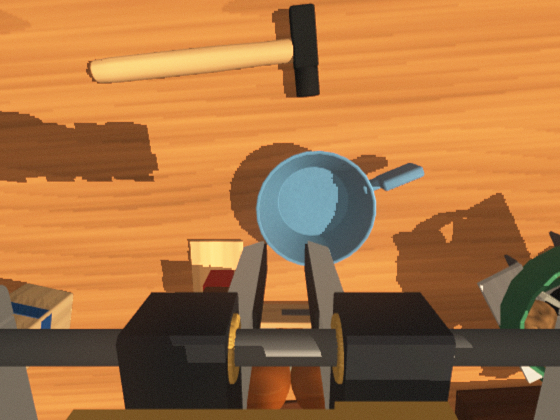

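```bash
python3 - <<'E'
from h import *
m=dict(np.load('m9.npz'))
im=cv2.imread('pics/w9.png');hsv=cv2.cvtColor(im,cv2.COLOR_BGR2HSV)
c=px(m,316.5,208,.05);a=px(m,376,186,.062);b=px(m,421,171.5,.062);d=b-c;e=b-a
print(c,np.arctan2(d[1],d[0]),np.hypot(*d[:2]),np.arctan2(e[1],e[0]))
th=np.arctan2(d[1],d[0]);g=b[:2]-.020*np.array([np.cos(th),np.sin(th)]);print(g,c[:2]+.096*np.array([np.cos(th),np.sin(th)]))
to(*g,yaw=th)
E
```

```text
[0.46156908 0.11077455 0.05      ] 1.8783894056560593 0.11242875348218827 1.8233098976833408
[0.43358484 0.19886517] [0.43250359 0.2022688 ]
pos [0.4431 0.0769 0.4303] [-3.141 -0.004  3.071] w 0.0288 F [-0.1  0.5 -0.1] t 41.1
units tool x,y [0.452 3.026] turn units 11.93
```

>>> {"name": "play_rows", "arguments": {"translation": [[0,0,0],[0,0,0],[0,0,0],[0,0,0],[0,0,0],[0,0,0],[0,0,0],[0,0,0]], "twist": [[0,0,1],[0,0,1],[0,0,1],[0,0,1],[0,0,1],[0,0,1],[0,0,1],[0,0,1]], "gripper": [0,0,0,0,0,0,0,0]}}

```text
time: 41.9
tool_pos: [0.4431, 0.0768, 0.4307]
ee_rot: [-3.139, -0.002, 2.267]
wrist_force: [0.3, -0.3, -0.6]
width: 0.0471
finger_force: 0.0
```

>>> {"name": "play_rows", "arguments": {"translation": [[0,0,0],[0,0,0],[0,0,0],[0,0,0],[0.9,0.2,0],[1,0.25,0],[0.8,0.23,0],[0.33,0,0]], "twist": [[0,0,1],[0,0,1],[0,0,1],[0,0,1],[0,0,0],[0,0,0],[0,0,0],[0,0,0]], "gripper": [0,0,0,0,0,0,0,0]}}

```text
time: 42.7
tool_pos: [0.433, 0.2027, 0.4305]
ee_rot: [-3.138, -0.001, 1.874]
wrist_force: [-0.1, -1.4, 0.1]
width: 0.0474
finger_force: 0.0
```

>>> {"name": "play_rows", "arguments": {"translation": [[0,0,0],[0,0,0],[0,0,0]], "twist": [[0,0,0],[0,0,0],[0,0,0]], "gripper": [0,0,0]}}

```text
time: 43.0
tool_pos: [0.4334, 0.1996, 0.432]
ee_rot: [-3.141, 0.001, 1.869]
wrist_force: [-0.7, -1.1, -0.5]
width: 0.0472
finger_force: 0.0
```

```bash
python3 - <<'E'
from h import *
to(.433,.201,1.865)
im=snap('wrist');look(['bowl'],'wrist',2);look(['bowl'],'wrist',2,'rec')
m=robot.camera_model('wrist')
hsv=cv2.cvtColor(im,cv2.COLOR_RGB2HSV);b=((hsv[...,0]>95)&(hsv[...,0]<115)&(hsv[...,1]>80)).astype('u1')
n,l,s,c=cv2.connectedComponentsWithStats(b);i=1+s[1:,4].argmax();print(s[i])
for v in range(20,330,10):
    x=np.where(l[v]==i)[0]
    if len(x):print(v,x.min(),x.max(),end='; ')
E
```

```text
pos [0.4334 0.1996 0.432 ] [-3.141e+00  1.000e-03  1.869e+00] w 0.0472 F [-0.7 -1.1 -0.5] t 43.0
units tool x,y [ 0.038 -0.   ] turn units 0.04
wrist spot bowl [([0.461, 0.106, -0.005], 0.6)]
wrist rec bowl [([0.464, 0.095, 0.015], 0.84), ([0.583, 0.407, 0.11], 0.5)]
[ 239  234   97   89 5208]
240 263 301; 250 264 315; 260 256 320; 270 248 320; 280 242 317; 290 240 326; 300 254 334; 310 254 325; 320 274 305;
```

```bash
python3 - <<'E'
from h import *
im=snap('wrist').astype(int)
b=(im[...,2]>im[...,0]+10)
for v in range(150,245,6):
    x=np.where(b[v,230:340])[0]+230
    print(v,(x.min(),x.max(),len(x)) if len(x) else None,end='; ')
E
```

```text
150 None; 156 None; 162 None; 168 None; 174 (np.int64(282), np.int64(291), 10); 180 (np.int64(282), np.int64(291), 10); 186 (np.int64(282), np.int64(291), 10); 192 (np.int64(282), np.int64(292), 11); 198 (np.int64(282), np.int64(292), 11); 204 (np.int64(283), np.int64(292), 10); 210 (np.int64(283), np.int64(292), 10); 216 (np.int64(284), np.int64(291), 8); 222 (np.int64(271), np.int64(308), 38); 228 (np.int64(259), np.int64(320), 48); 234 (np.int64(251), np.int64(328), 71); 240 (np.int64(245), np.int64(334), 79);
```

>>> {"name": "play_rows", "arguments": {"translation": [[0,0.02,0.7],[0,0,1],[0,0,1],[0,0,1],[0,0,0.9],[0,0,0.4],[0,0,0],[0,0,0]], "twist": [[0,0,0],[0,0,0],[0,0,0],[0,0,0],[0,0,0],[0,0,0],[0,0,0],[0,0,0]], "gripper": [0,0,0,0,0,0,0,-1]}}

```text
time: 44.0
tool_pos: [0.4344, 0.2006, 0.2328]
ee_rot: [3.141, 0.0, 1.87]
wrist_force: [1.0, 0.2, 0.5]
width: 0.042
finger_force: 0.0
```

>>> {"name": "play_rows", "arguments": {"translation": [[0,0,0],[0,0,0],[0,0,0],[0,0,0],[0,0,0],[0,0,0],[0,0,-0.1],[0,0,-0.1]], "twist": [[0,0,0],[0,0,0],[0,0,0],[0,0,0],[0,0,0],[0,0,0],[0,0,0],[0,0,0]], "gripper": [-1,-1,-1,-1,-1,-1,-1,-1]}}

```text
time: 44.8
tool_pos: [0.4336, 0.2007, 0.2396]
ee_rot: [-3.139, -0.0, 1.871]
wrist_force: [-0.1, 0.4, -1.5]
width: 0.0123
finger_force: 29.9
```

```bash
python3 - <<'E'
from h import *
to(.433,.201,1.865)
snap('top');look(['bowl','spout','dispenser','knob_grip'],'top',2)
snap('side');look(['bowl'],'side',2)
E
```

```text
pos [0.4336 0.2007 0.2396] [-3.139 -0.     1.871] w 0.0123 F [-0.1  0.4 -1.5] t 44.8
units tool x,y [ 0.01  -0.012] turn units 0.06
top spot bowl [([0.466, 0.108, 0.009], 0.69)]
top spot spout []
top spot dispenser [([0.584, 0.371, 0.005], 0.58)]
top spot knob_grip [([0.584, 0.365, 0.178], 0.75)]
side spot bowl [([0.467, 0.109, 0.009], 0.63), ([0.597, -0.031, 0.004], 0.56)]
```

>>> {"name": "play_rows", "arguments": {"translation": [[0.17,-0.56,-0.1],[0,0,0],[0,0,0],[0,0,0],[0,0,0],[0,0,0],[0,0,0],[0,0,0]], "twist": [[0,0,0],[0,0,-0.5],[0,0,-1],[0,0,-1],[0,0,-1],[0,0,-1],[0,0,-1],[0,0,-1]], "gripper": [-1,-1,-1,-1,-1,-1,-1,-1]}}

```text
time: 45.95
tool_pos: [0.4105, 0.2006, 0.244]
ee_rot: [-3.141, -0.0, 2.525]
wrist_force: [-0.2, -0.0, -2.3]
width: 0.0122
finger_force: 30.0
```

>>> {"name": "play_rows", "arguments": {"translation": [[0,0,0],[0,0,0],[0,0,0],[0,0,0],[0,0,0],[0,0,0],[0,0,0],[0,0,0]], "twist": [[0,0,-1],[0,0,-1],[0,0,-1],[0,0,-1],[0,0,-1],[0,0,-1],[0,0,-1],[0,0,-1]], "gripper": [-1,-1,-1,-1,-1,-1,-1,-1]}}

```text
time: 46.75
tool_pos: [0.4105, 0.2006, 0.2439]
ee_rot: [-3.141, -0.001, -2.958]
wrist_force: [-0.2, -0.4, -2.3]
width: 0.0116
finger_force: 30.0
```

>>> {"name": "play_rows", "arguments": {"translation": [[0,0,0],[0,0,0],[0,0.5,0],[0,0.8,0],[0,0.7,0],[0,0.25,0],[0,0,0],[0,0,0]], "twist": [[0,0,-1],[0,0,-0.8],[0,0,0],[0,0,0],[0,0,0],[0,0,0],[0,0,0],[0,0,0]], "gripper": [-1,-1,-1,-1,-1,-1,-1,-1]}}

```text
time: 47.55
tool_pos: [0.3791, 0.2845, 0.244]
ee_rot: [-3.14, -0.001, -2.782]
wrist_force: [-0.1, 0.5, -2.6]
width: 0.0114
finger_force: 30.0
```

```bash
python3 - <<'E'
from h import *
to(.4497,.311,3.5-2*np.pi)
snap('top');look(['bowl','spout','dispenser','knob_grip'],'top',2)
snap('side');look(['bowl','spout','dispenser','knob_grip'],'side',2)
im=snap('wrist');look(['bowl','spout','dispenser','knob_grip','cork1_center'],'wrist',5)
E
```

```text
pos [0.3791 0.2845 0.244 ] [-3.140e+00 -1.000e-03 -2.782e+00] w 0.0114 F [-0.1  0.5 -2.6] t 47.55
units tool x,y [-1.885  0.   ] turn units 0.01
top spot bowl [([0.471, 0.322, 0.011], 0.9), ([0.646, 0.07, -0.001], 0.23)]
top spot spout [([0.542, 0.342, 0.08], 0.67), ([0.648, 0.039, 0.011], 0.32)]
top spot dispenser [([0.582, 0.372, 0.003], 0.78)]
top spot knob_grip [([0.585, 0.366, 0.177], 0.85), ([0.581, 0.324, 0.104], 0.47)]
side spot bowl [([0.474, 0.322, 0.016], 0.93)]
side spot spout [([0.541, 0.35, 0.076], 0.73)]
side spot dispenser [([0.582, 0.367, 0.003], 0.84)]
side spot knob_grip [([0.581, 0.368, 0.176], 0.94)]
wrist spot bowl []
wrist spot spout []
wrist spot dispenser []
wrist spot knob_grip []
wrist spot cork1_center []
```

>>> {"name": "play_rows", "arguments": {"translation": [[-0.4,0,0],[-0.6,0,0],[-0.5,0,0],[-0.3,-0.04,0],[0,0,0],[0,0,0.1],[0,0,0.1],[0,0,0]], "twist": [[0,0,0],[0,0,0],[0,0,0],[0,0,0],[0,0,0],[0,0,0],[0,0,0],[0,0,0]], "gripper": [-1,-1,-1,-1,-1,-1,-1,-1]}}

```text
time: 49.15
tool_pos: [0.4459, 0.3084, 0.2351]
ee_rot: [-3.141, -0.003, -2.782]
wrist_force: [0.4, 0.2, -2.9]
width: 0.0115
finger_force: 30.0
```

>>> {"name": "play_rows", "arguments": {"translation": [[0,0,0.08],[0,0,0],[0,0,0]], "twist": [[0,0,0],[0,0,0],[0,0,0]], "gripper": [-1,-1,-1]}}

```text
time: 49.45
tool_pos: [0.4469, 0.3088, 0.2332]
ee_rot: [-3.142, 0.0, -2.782]
wrist_force: [-0.4, -0.7, -1.0]
width: 0.0119
finger_force: 30.0
```

```bash
python3 - <<'E'
from h import *
to(.4497,.311,3.5-2*np.pi)
snap('top');look(['bowl'],'top',2)
snap('side');look(['bowl','spout'],'side',2)
E
```

```text
pos [0.4469 0.3088 0.2332] [-3.142  0.    -2.782] w 0.0119 F [-0.4 -0.7 -1. ] t 49.45
units tool x,y [-0.086  0.028] turn units 0.01
top spot bowl [([0.541, 0.347, 0.001], 0.69)]
side spot bowl [([0.542, 0.345, 0.003], 0.6), ([0.619, 0.345, 0.106], 0.21)]
side spot spout [([0.542, 0.347, 0.077], 0.65)]
```

>>> {"name": "play_rows", "arguments": {"translation": [[0,0,0],[0,0,0],[0,0,0],[0,0,-0.4],[0,0,-0.9],[0,0,-1],[0,0,-1],[0,0,-1]], "twist": [[0,0,0],[0,0,0],[0,0,0],[0,0,0],[0,0,0],[0,0,0],[0,0,0],[0,0,0]], "gripper": [0,0,0,0,0,0,0,0]}}

```text
time: 50.5
tool_pos: [0.4468, 0.3086, 0.4069]
ee_rot: [-3.142, 0.001, -2.782]
wrist_force: [0.9, 0.2, 0.4]
width: 0.047
finger_force: 0.0
```

>>> {"name": "play_rows", "arguments": {"translation": [[0,0,-0.8],[-0.8,0.05,0],[-1,0.05,0],[-1,0.06,0],[-0.7,0,0],[0,0,0],[0,0,0],[0,0,0]], "twist": [[0,0,0],[0,0,0],[0,0,0],[0,0,0],[0,0,0],[0,0,0],[0,0,0],[0,0,0]], "gripper": [0,0,0,0,0,0,0,0]}}

```text
time: 51.3
tool_pos: [0.5751, 0.3638, 0.4377]
ee_rot: [3.142, 0.0, -2.782]
wrist_force: [0.6, 0.2, 0.1]
width: 0.0469
finger_force: 0.0
```

```bash
python3 - <<'E'
from h import *
im=snap('wrist');look(['knob_grip','spout'],'wrist',2)
m=robot.camera_model('wrist')
hsv=cv2.cvtColor(im,cv2.COLOR_RGB2HSV)
red=(((hsv[...,0]<6)|(hsv[...,0]>174))&(hsv[...,1]>180)&(hsv[...,2]>150)).astype('u1')
n,l,s,c=cv2.connectedComponentsWithStats(red);i=1+s[1:,4].argmax();print(s[i])
p=np.argwhere(l==i)[:,::-1].astype(np.float32)
w=np.array([px(m,u,v,.194)[:2] for u,v in p[::7]],np.float32);r=cv2.minAreaRect(w*1000);print(r)
d=cv2.fitLine(w,cv2.DIST_L2,0,.01,.01).ravel();print('line',np.arctan2(d[1],d[0]),d[2:],w.mean(0))
to(.583,.367,.51+np.pi-2*np.pi)
snap('top');look(['knob_grip','bowl'],'top',1)
snap('side');look(['knob_grip','bowl','spout'],'side',1)
E
```

```text
wrist spot knob_grip [([0.577, 0.365, 0.184], 0.59)]
wrist spot spout []
[ 270  178   34  113 1983]
((577.0576171875, 367.65045166015625), (81.35901641845703, 15.453486442565918), 27.24126434326172)
line 0.45612013 [0.57782674 0.36777654] [0.5778266  0.36777648]
pos [0.5748 0.3637 0.4383] [ 3.141e+00  2.000e-03 -2.782e+00] w 0.047 F [ 0.3 -0.6 -0.7] t 51.45
units tool x,y [-0.221  0.004] turn units -1.50
top spot knob_grip [([0.583, 0.366, 0.179], 0.73)]
top spot bowl [([0.542, 0.348, 0.001], 0.73)]
side spot knob_grip [([0.58, 0.368, 0.178], 0.93)]
side spot bowl [([0.543, 0.348, 0.003], 0.74)]
side spot spout [([0.542, 0.348, 0.076], 0.89)]
```

>>> {"name": "play_rows", "arguments": {"translation": [[-0.15,0.02,0],[0,0,0.5],[0,0,0.7],[0,0,0.5],[0,0,0.23],[0,0,0],[0,0,0],[0,0,0]], "twist": [[0,0,-0.6],[0,0,-0.48],[0,0,0],[0,0,0],[0,0,0],[0,0,0],[0,0,0],[0,0,0]], "gripper": [0,0,0,0,0,0,0,-1]}}

```text
time: 52.6
tool_pos: [0.5814, 0.3669, 0.3619]
ee_rot: [-3.142, 0.003, -2.674]
wrist_force: [-0.6, -0.3, 0.8]
width: 0.042
finger_force: 0.0
```

>>> {"name": "play_rows", "arguments": {"translation": [[0,0,0],[0,0,0],[0,0,0],[0,0,0],[0,0,0],[0,0,0],[0,0,0]], "twist": [[0,0,0],[0,0,0],[0,0,0],[0,0,0],[0,0,0],[0,0,0],[0,0,0]], "gripper": [-1,-1,-1,-1,-1,-1,-1]}}

```text
time: 53.3
tool_pos: [0.581, 0.3671, 0.3603]
ee_rot: [3.141, 0.001, -2.674]
wrist_force: [-0.5, 0.8, 2.4]
width: 0.0158
finger_force: 30.0
```

Gripped. Turn one click first and check.

>>> {"name": "play_rows", "arguments": {"translation": [[0,0,0],[0,0,0],[0,0,0],[0,0,0],[0,0,0],[0,0,0]], "twist": [[0,0,0.7],[0,0,1],[0,0,1],[0,0,1],[0,0,1],[0,0,1]], "gripper": [-1,-1,-1,-1,-1,-1]}}

```text
time: 53.9
tool_pos: [0.5805, 0.3672, 0.3605]
ee_rot: [-3.141, -0.001, 3.038]
wrist_force: [-0.1, 0.8, 2.8]
width: 0.0196
finger_force: 37.6
```

>>> {"name": "play_rows", "arguments": {"translation": [[0,0,0],[0,0,0],[0,0,0],[0,0,0],[0,0,0],[0,0,0],[0,0,0],[0,0,0]], "twist": [[0,0,1],[0,0,1],[0,0,1],[0,0,1],[0,0,0.8],[0,0,0],[0,0,0],[0,0,0]], "gripper": [-1,-1,-1,-1,-1,-1,-1,-1]}}

```text
time: 54.7
tool_pos: [0.5815, 0.3667, 0.3602]
ee_rot: [3.14, 0.001, 2.559]
wrist_force: [2.5, 0.7, 2.4]
width: 0.0158
finger_force: 30.0
```

```bash
python3 - <<'E'
from h import *
to(.58,.367)
snap('side');look(['cork1_center'],'side',6);look(['bowl','knob_grip'],'side',1)
snap('top');look(['cork1_center'],'top',6)
E
```

```text
pos [0.5815 0.3667 0.3602] [3.140e+00 1.000e-03 2.559e+00] w 0.0158 F [2.5 0.7 2.4] t 54.7
units tool x,y [ 0.035 -0.015] 
side spot cork1_center [([0.524, 0.357, 0.022], 0.56)]
side spot bowl [([0.538, 0.346, 0.004], 0.59)]
side spot knob_grip []
top spot cork1_center []
```

>>> {"name": "play_rows", "arguments": {"translation": [[0,0,0],[0,0,0],[0,0,0],[0,0,0],[0,0,0],[0,0,0]], "twist": [[0,0,0.7],[0,0,1],[0,0,1],[0,0,1],[0,0,1],[0,0,1]], "gripper": [-1,-1,-1,-1,-1,-1]}}

```text
time: 55.6
tool_pos: [0.5805, 0.3678, 0.3602]
ee_rot: [-3.141, -0.003, 1.989]
wrist_force: [0.8, 2.4, 2.2]
width: 0.0194
finger_force: 38.3
```

>>> {"name": "play_rows", "arguments": {"translation": [[0,0,0],[0,0,0],[0,0,0],[0,0,0],[0,0,0],[0,0,0],[0,0,0],[0,0,0]], "twist": [[0,0,1],[0,0,1],[0,0,1],[0,0,1],[0,0,0.8],[0,0,0],[0,0,0],[0,0,0]], "gripper": [-1,-1,-1,-1,-1,-1,-1,-1]}}

```text
time: 56.4
tool_pos: [0.5806, 0.3684, 0.3602]
ee_rot: [3.141, -0.003, 1.512]
wrist_force: [5.1, 0.3, 1.7]
width: 0.0204
finger_force: 25.8
```

>>> {"name": "play_rows", "arguments": {"translation": [[0,0,0],[0,0,0],[0,0,0],[0,0,0],[0,0,0],[0,0,0]], "twist": [[0,0,0.7],[0,0,1],[0,0,1],[0,0,1],[0,0,1],[0,0,1]], "gripper": [-1,-1,-1,-1,-1,-1]}}

```text
time: 57.0
tool_pos: [0.5807, 0.3665, 0.3601]
ee_rot: [-3.141, 0.002, 0.935]
wrist_force: [-0.1, -0.1, 3.5]
width: 0.0157
finger_force: 30.0
```

>>> {"name": "play_rows", "arguments": {"translation": [[0,0,0],[0,0,0],[0,0,0],[0,0,0],[0,0,0],[0,0,0],[0,0,0],[0,0,0]], "twist": [[0,0,1],[0,0,1],[0,0,1],[0,0,1],[0,0,0.7],[0,0,0],[0,0,0],[0,0,0]], "gripper": [-1,-1,-1,-1,-1,-1,-1,-1]}}

```text
time: 57.8
tool_pos: [0.5805, 0.3668, 0.3601]
ee_rot: [-3.141, 0.002, 0.47]
wrist_force: [-2.4, 0.3, 5.6]
width: 0.0161
finger_force: 30.0
```

```bash
python3 - <<'E'
from h import *
to(.58,.367)
snap('side');look(['cork1_center'],'side',6);look(['bowl'],'side',1)
E
```

```text
pos [0.5805 0.3668 0.3601] [-3.141e+00  2.000e-03  4.700e-01] w 0.0161 F [-2.4  0.3  5.6] t 57.8
units tool x,y [-0.01 -0.01] 
side spot cork1_center [([0.648, 0.073, -0.001], 0.51), ([0.519, 0.37, 0.022], 0.42)]
side spot bowl [([0.54, 0.345, 0.002], 0.76)]
```

>>> {"name": "play_rows", "arguments": {"translation": [[0,0,0],[0,0,0],[0,0,0],[0,0,-0.4],[0,0,-0.8],[0,0,-0.8],[-0.8,0,0],[-1,0,0]], "twist": [[0,0,0],[0,0,0],[0,0,0],[0,0,0],[0,0,0],[0,0,0],[0,0,0],[0,0,0]], "gripper": [0,0,0,0,0,0,0,0]}}

```text
time: 58.75
tool_pos: [0.5175, 0.3343, 0.4398]
ee_rot: [3.141, -0.001, 0.469]
wrist_force: [-0.1, 0.0, 0.4]
width: 0.0473
finger_force: 0.0
```

>>> {"name": "play_rows", "arguments": {"translation": [[-1,0,-0.5],[-1,0,-0.5],[0,0,0],[0,0,0],[0,0,0]], "twist": [[0,0,0],[0,0,0],[0,0,0],[0,0,0],[0,0,0]], "gripper": [0,0,0,0,0]}}

```text
time: 59.25
tool_pos: [0.4464, 0.2984, 0.4783]
ee_rot: [3.141, 0.002, 0.469]
wrist_force: [0.1, 0.4, -0.7]
width: 0.0469
finger_force: 0.0
```

```bash
python3 - <<'E'
from h import *
for cam in('wrist','top','side'):
    im=snap(cam,'f_%s.png'%cam);look(['cork1_center'],cam,10);look(['bowl','knob_grip','wedge','keeper_face'],cam,1);look(['bottle1'],cam,4)
    if cam!='side':
        m=robot.camera_model(cam);hsv=cv2.cvtColor(im,cv2.COLOR_RGB2HSV)
        red=(((hsv[...,0]<6)|(hsv[...,0]>174))&(hsv[...,1]>180)&(hsv[...,2]>140)).astype('u1')
        n,l,s,c=cv2.connectedComponentsWithStats(red)
        for i in range(1,n):
            if s[i,4]<40: continue
            p=np.argwhere(l==i)[:,::-1]
            w=np.array([px(m,u,v,.194)[:2] for u,v in p],np.float32);r=cv2.minAreaRect(w*1000);print(r)
E
```

```text
wrist spot cork1_center [([0.524, 0.366, 0.025], 0.53)]
wrist spot bowl [([0.622, 0.346, 0.1], 0.68)]
wrist spot knob_grip [([0.581, 0.366, 0.183], 0.91)]
wrist spot wedge []
wrist spot keeper_face [([0.537, 0.342, -0.004], 0.58)]
wrist spot bottle1 [([0.652, 0.163, 0.011], 0.89), ([0.642, 0.041, 0.01], 0.68), ([0.65, 0.099, 0.009], 0.66)]
((562.92626953125, 360.6182556152344), (40.77315902709961, 15.13170051574707), 27.29704475402832)
((550.3915405273438, 131.1443634033203), (23.238975524902344, 36.78179931640625), 87.05268096923828)
top spot cork1_center [([0.525, 0.37, 0.023], 0.49)]
top spot bowl [([0.542, 0.343, 0.001], 0.49)]
top spot knob_grip [([0.588, 0.365, 0.178], 0.95)]
top spot wedge [([0.619, -0.022, 0.006], 0.89)]
top spot keeper_face [([0.643, 0.007, 0.036], 0.63)]
top spot bottle1 [([0.654, 0.166, 0.009], 0.94), ([0.65, 0.099, 0.007], 0.88), ([0.648, 0.039, 0.01], 0.83), ([0.585, -0.253, 0.001], 0.73)]
((575.5700073242188, 362.9036865234375), (62.01138687133789, 14.360042572021484), 27.492935180664062)
((592.3839721679688, -11.192957878112793), (21.11385726928711, 21.213756561279297), 80.84075927734375)
side spot cork1_center [([0.522, 0.366, 0.021], 0.62), ([0.649, 0.071, 0.0], 0.54), ([0.583, 0.368, -0.0], 0.17)]
side spot bowl [([0.542, 0.347, 0.003], 0.58)]
side spot knob_grip [([0.58, 0.371, 0.178], 0.9)]
side spot wedge [([0.623, -0.021, 0.007], 0.84)]
side spot keeper_face [([0.641, 0.006, 0.043], 0.67)]
side spot bottle1 [([0.649, 0.1, 0.005], 0.83), ([0.648, 0.159, 0.009], 0.64), ([0.649, 0.034, 0.008], 0.63)]
```

```bash
python3 - <<'E'
from h import *
for cam in('wrist','top'):
    snap(cam);look(['cork%d_center'%i for i in(2,3,4,5)],cam,4)
E
```

```text
wrist spot cork2_center []
wrist spot cork3_center [([0.513, 0.331, 0.027], 0.9)]
wrist spot cork4_center [([0.58, 0.321, 0.1], 0.81)]
wrist spot cork5_center [([0.627, 0.343, 0.102], 0.63)]
top spot cork2_center []
top spot cork3_center [([0.545, 0.344, 0.0], 0.55), ([0.515, 0.336, 0.022], 0.51)]
top spot cork4_center [([0.58, 0.32, 0.1], 0.65)]
top spot cork5_center [([0.542, 0.346, -0.001], 0.53), ([0.626, 0.339, 0.102], 0.51), ([0.515, 0.336, 0.027], 0.43)]
```

```bash
python3 - <<'E'
from h import *
snap('side');look(['cork2_center','cork3_center','cork4_center'],'side',4)
for cam in('side','wrist','top'): look(['cork2_center'],cam,3,'rec')
E
```

```text
side spot cork2_center [([0.621, -0.022, 0.009], 0.66)]
side spot cork3_center [([0.513, 0.336, 0.027], 0.49)]
side spot cork4_center [([0.648, 0.162, 0.009], 0.36)]
side rec cork2_center [([0.501, 0.339, 0.038], 0.67)]
wrist rec cork2_center [([0.542, 0.328, 0.036], 0.54)]
top rec cork2_center []
```

```bash
python3 -c "
from bench import robot
print(robot.close_job())"
```

```text
the job is handed in; nothing more can be done
None
```

The job is handed in, with no verdict returned: all three bottles stand in the row (so no blocks were needed), the wedge has jammed it with the keeper at about 13 mm, and the knob rests on its third click; corks 1 and 3 were clearly seen in the bowl, while cork 2 was only a low-confidence sighting there.

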